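# Clamp the block tray on the shaker with a quarter-turn stud

### The job

Clamp the steel tray with the tube block onto the bench shaker. Take the clamp stud from its blue stand, drop its head into the free left end of the platform's T-slot, slide it into the tray's fork and push the tray on until the spring plunger of the end buffer is about half pressed in, never to its end; then press the knob down and turn it a quarter turn, so that the head locks under the slot and the collar clamps the fork, and let go. Do not force the stud, lift the tray or disturb the things around.

Things in the scene. Friction and masses are not known exactly. Their poses are not given: they have to be found in the camera images.
- shaker: white bench shaker, about 200 x 328 x 80 mm, fixed, its controls facing the robot. Origin under its centre; x to its back, y to its left along the T-slot, z up. It stands in a new place each time, turned up to 9 degrees
- slot (a point): point on the platform's top surface, on the T-slot's middle line, 80 mm over the worktop, axes as the shaker's. The slot runs along y from -157 to +161 mm. Opening 14 mm wide through 5 mm thick lips; below, a channel 23.4 mm wide, its floor 14 mm under the surface. Steel guides, 6 mm high, lie either side of the tray
- slot_drop (a point): point on the slot's middle line at the platform's surface, 140 mm left of slot, in the bare left part: a good place to lower the stud into the slot
- clamp_stud: loose steel quarter-turn stud with black wing knob, 63 mm tall, 0.12 kg. Origin: centre of the head's underside; z up the shank, y along the hammer head (22 long along y, 12 wide along x, z 0 to 5 mm). Shank 10 mm across. Lengthwise the head passes the slot's opening; below the lips it turns freely, either way; across the slot it holds
- stud_knob (a point): middle of the grip on the wing knob, 50 mm above the stud's origin, axes as the stud's. The wing is 14 mm thick (x), 36 mm long (y; a white line on top shows the head's direction) and reaches from z 34 to 63 mm of the stud: grip it across x
- stud_collar: dark sprung collar on the stud's shank, 28 mm across, 8 mm high; origin under its centre, at z 11 mm of the stud at rest. It is pushed up the shank, to 8 mm, by 5 N plus 1.5 N per mm. It rests on the bare slot with the stud's origin at slot z -11 mm, on the 4 mm fork at -7. To pass over the fork carry the stud with its origin at slot z -6 to -4
- block_tray: loose steel tray, 80 mm wide, with an aluminium tube block of 46 x 120 mm, 34 mm high in all, about 0.3 kg, lying on the platform between the guides (1 mm play each side). Origin: underside, under the block's centre; axes as the shaker's. Slides along y, 1 to 3 N friction. Rear upstand at y -70 mm; the forked end of 4 mm plate points left, y +94 to +121 mm, the block ends at y +60
- fork_seat (a point): where the stud's axis stands when the 10 mm shank touches the bottom of the tray's 14 mm wide fork: on the tray's underside at y +99 mm of the tray; axes as the tray's. Collar resting on the fork, the stud's head is between the lips and cannot turn: press the stud's origin down to slot z -10.5 to -13.5 mm (10 to 15 N), turn, let up: it clamps at -10
- end_buffer: grey bracket 44 x 24 x 26 mm fixed on the platform's right end, origin under its centre, axes as the shaker's. A brass sleeve and a rubber-tipped spring plunger stick out to the left, 14 mm over the platform. The tip stands 29 to 61 mm left of the origin, set anew each time and not reported: feel for it. The plunger yields at 3 N and goes in 5 mm: 8 N half way, 13 N at the end
- stand: blue stand 60 x 70 x 30 mm on a thin foot of 68 x 78 mm, fixed, with a socket of 17 x 27 mm in which the stud hangs upright by its collar, its head 11 mm below the stand's top; lift it straight up. Origin: underside centre
- timer: white timer, 38 x 72 x 58 mm, in front of the shaker; leave alone
- petri_dish: lower of two stacked dishes, 66 mm across, in front of the shaker; leave alone
- petri_dish_b: upper of the two stacked dishes; leave alone
- forceps: steel forceps, 120 mm long, lying in front of the shaker; leave alone
- beaker: clear beaker, 71 mm across, 86 mm high, behind the shaker; leave alone
- cotton_jar: white jar, 54 mm across, 84 mm high, behind the shaker; leave alone
There are look-alikes about, which are no part of the job. Of the things that look like the clamp_stud, the larger one is meant.

How it is judged:
On the way, in this order (a step that is already met when the one before it is completed fails the run):
1. the stud stands upright with its head down in the bare left part of the T-slot, lengthwise (z of clamp_stud in the frame of slot between -0.0145 and -0.004 m and x of clamp_stud in the frame of slot between -0.0025 and 0.0025 m and y of clamp_stud in the frame of slot between 0.105 and 0.16 m and angle between the y axis of clamp_stud and the y axis of slot, either way round below 0.3 rad and angle between clamp_stud's own z axis and vertical below 0.12 rad), for 0.1 s.
2. the stud, still lengthwise in the slot, sits in the bottom of the fork and presses the tray on the end buffer with more than 5 N (contact force between block_tray and end_buffer above 5 N and horizontal distance between clamp_stud and fork_seat below 0.0035 m and angle between the y axis of clamp_stud and the y axis of slot, either way round below 0.35 rad and z of clamp_stud in the frame of slot below -0.002 m), for 0.2 s.
At the end, for the whole second after the job is handed in: Stud released, at rest, upright in the fork's bottom (within 3.5 mm), head across the slot within 17 degrees and drawn up under the lips (origin 8.5 to 12.5 mm under the surface), the tray flat on the platform and held against the end buffer with 6 to 10 N (30 to 70 percent of its stroke) (angle between the y axis of clamp_stud and the x axis of slot, either way round below 0.3 rad and z of clamp_stud in the frame of slot between -0.0125 and -0.0085 m and horizontal distance between clamp_stud and fork_seat below 0.0035 m and angle between clamp_stud's own z axis and vertical below 0.1 rad and contact force between block_tray and end_buffer between 6 and 10 N and z of block_tray in the frame of slot between -0.0015 and 0.0015 m and contact force between clamp_stud and the fingers below 0.1 N and linear speed of each of clamp_stud, block_tray below 0.01 m/s); the robot touches nothing.
It fails at once if the buffer is driven to its end: more than 14 N between tray and buffer (contact force between block_tray and end_buffer above 14 N).
It fails at once if the stud is forced in the slot: more than 35 N between it and the shaker (contact force between clamp_stud and shaker above 35 N).
It fails at once if the stud is jammed on the tray with more than 35 N (contact force between clamp_stud and block_tray above 35 N).
It fails at once if the tray is lifted or tipped (angle between block_tray's own z axis and vertical above 0.1 rad or z of block_tray in the frame of slot above 0.012 m).
It fails at once if a bystander is pushed more than 25 mm (distance of any of timer, petri_dish, petri_dish_b, forceps, beaker, cotton_jar from where it was at the start of the episode above 0.025 m).
It also fails if it takes over 67 s, if anything falls off the work surface, if the arm or the gripper's body presses on something with over 40 N, if the wrist force passes 120 N, or if a joint passes its speed limit or range.

### The arm

A 7-joint arm with a two-finger parallel gripper is mounted at the origin on a cart in front of the work surface, level with it; the furniture and walls round the work are solid. World frame = base frame: x ahead of the robot, y to its left, z up, the work surface at z = 0. Lengths are in m, angles in rad, forces in N, time in s.
With the tool pointing down it reaches from about 0.375 to 0.925 m from the base axis. Payload 3.1 kg.
Tool frame: the origin (TCP) lies on the front face of the gripper's body, between the roots of the fingers; the fingertips stand 73 mm ahead of it and the grasp point (between the pads) lies 54 mm ahead of it; z points along the fingers, y is the line along which they close (so a half turn about z gives the same grasp; the last joint's range is limited). The gripper opens to 85 mm and grips with 20 to 120 N. Pads are 22 mm wide; open, the fingers measure 114 mm over their backs; the gripper's body (76 mm by 85 mm) begins 54 mm behind the grasp point. The pads swing forward as they close: fully open they stand 13 mm farther back than shut.
Start: joints at [-1.363, 0.383, 0.044, 1.598, -0.018, 1.161, -0.05], TCP at [0.196, 0.62, 0.304] pointing down, gripper open.
Joint ranges: [-2.61, 2.61], [-0.41, 2.15], [-1.48, 1.57], [0, 2.5], [-1.57, 4.71], [0.05, 1.97], [-2.85, 2.85]. Speed limits (rad/s): [2.79, 2.79, 3.14, 3.14, 3.14, 3.14, 3.14].

### API

Orientations are given as a rotation vector (axis times angle).
In Python, from rig import manip, read_camera, job gives the robot as it stands.
- The arm moves only by the tool jog_arm, never from a script. Its argument "steps" is one flat list of numbers, 5 for each row, row after row: the shift along the tool's x, y, z in mm, then the turn about the tool's z in rad, then the finger opening in mm, from 0 to 85.4. In form: [tx, ty, tz, spin, grip, tx, ty, tz, spin, grip, ...]. A call has 1 to 8 rows; each row shifts and turns the commanded pose from where the row before left it, along the tool's axes as they then stand; what a row does not reach is not made up. A row lasts 1/8 s, in which the tool goes at most 62.5 mm and 10.7 degrees, less where a joint would pass 70% of its speed; a pose out of reach is approached as far as the arm can. A call is refused whole if a number of a shift passes 62.5 or a number of a turn 0.188, either way. A call with a gripper value outside its range is refused whole. The fingers move at their own pace and stop on an object; "grip_force" is the grip in N (left out, the last holds). Time passes only in rows, so rows that do not move let the fingers close. It gives the time, the measured TCP pose, the force, the opening and the grip force at its end, in the units of the state.
- manip.get_state(): the state, without advancing time (a new reading comes with each control period).
- read_camera(name): name is "side" or "top"; returns a dict with "frame" (420x560x3 uint8, red, green, blue), "mtx" (3x3 intrinsics, pixels), "world_to_cam" (4x4, takes a point from world to camera coordinates). Camera axes: x right, y down, z forward; pixel columns grow to the right and rows downward; lengths in m; the calibration is good to about 2 mm. A picture is of the moment at which its call begins. There is no depth.
- job.hand_in(): hands the job in; it is judged then, once.
The state is a dict: "time_s": time; "joint_pos": joint angles; "dq": joint speeds; "joint_efforts": joint torques, N m; "eef_pos": TCP position; "tool_rot": TCP orientation; "wrist_force": force on the tool from outside, world axes, zero at the start; "moment": the same for the moment, N m; "width": opening from 0.0 (shut) to 1.0 (fully open); "finger_force": force on a finger pad.
Only numpy, scipy, OpenCV 4.12 (cv2) and the standard library are available. Lean on these libraries where they do the work, as an engineer would, in place of code of your own. Each camera call takes 0.05 s, during which the arm holds its last target. There are 200 camera calls.

## Working session

There is one attempt and no reset: what is moved stays moved. The work goes in short steps, Python scripts to look and compute and a tool call to move; the robot and the scene stay as the last step left them, time stands still between calls to the robot, and variables do not carry over. Pictures are saved under pics/ and viewed, at most 10 in all, crops included, and the job is handed in when it is done.

Besides the shell and the picture viewer there is one more tool, called after "Call:" as name(argument=value, ...) on one line, values as JSON. jog_arm: Moves the arm, as the interface text tells. Its arguments: {"type":"object","properties":{"steps":{"type":"array","items":{"type":"number"}},"grip_force":{"type":"number"}},"required":["steps"]}

```bash
mkdir -p pics; ls
python3 - <<'E'
from rig import manip, read_camera
import cv2, numpy as np
s=manip.get_state()
for k in ("time_s","eef_pos","tool_rot","wrist_force","width"): print(k,s[k])
for n in ("top","side"):
    c=read_camera(n); f=c["frame"]
    cv2.imwrite(f"pics/{n}0.png",f[:,:,::-1]); np.savez(f"{n}0.npz",**c)
    print(n,c["mtx"].tolist(),np.round(c["world_to_cam"],4).tolist())
E
```

```text
pics
time_s 0.0
eef_pos [0.19549196 0.61910124 0.30243839]
tool_rot [-0.47842318 -3.1046916   0.00422579]
wrist_force [ 0.50342025 -0.43820089 -0.38901846]
width 1.0011987390915724
top [[445.1353856724738, 0.0, 274.0200200998893], [0.0, 445.1353856724738, 209.62074071878732], [0.0, 0.0, 1.0]] [[0.0209, -0.9997, 0.0145, 0.0265], [-0.9858, -0.023, -0.1666, 0.6005], [0.1669, -0.0108, -0.9859, 1.2133], [0.0, 0.0, 0.0, 1.0]]
side [[397.9882508998907, 0.0, 281.19421744474806], [0.0, 397.9882508998907, 213.86117043569323], [0.0, 0.0, 1.0]] [[-0.9032, -0.429, -0.0149, 0.541], [-0.2715, 0.5979, -0.7542, 0.1722], [0.3325, -0.6771, -0.6565, 0.7784], [0.0, 0.0, 0.0, 1.0]]
```

View pics/top0.png

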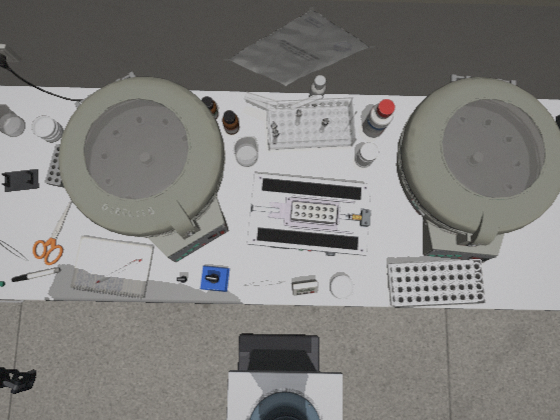

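View pics/side0.png

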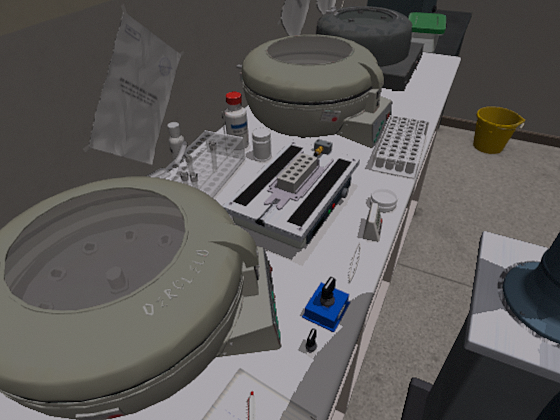

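The top view shows the blue stand with the stud near pixel (213,278), a smaller look-alike at (182,278), and the shaker from (248,173) to (370,255). The slot runs left to right near row 211, and the buffer is near (362,217). The side view shows the stud at (328,292).

Run:
```python
import cv2, numpy as np
f=np.load("top0.npz")["frame"][:,:,::-1]
a=cv2.resize(f[165:300,170:385],None,fx=3.7,fy=3.7,interpolation=cv2.INTER_CUBIC)
cv2.imwrite("pics/topc.png",a)
f=np.load("side0.npz")["frame"][:,:,::-1]
a=cv2.resize(f[130:360,220:410],None,fx=2.6,fy=2.6,interpolation=cv2.INTER_CUBIC)
cv2.imwrite("pics/sidec.png",a)
```

```text
(no output)
```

View pics/topc.png

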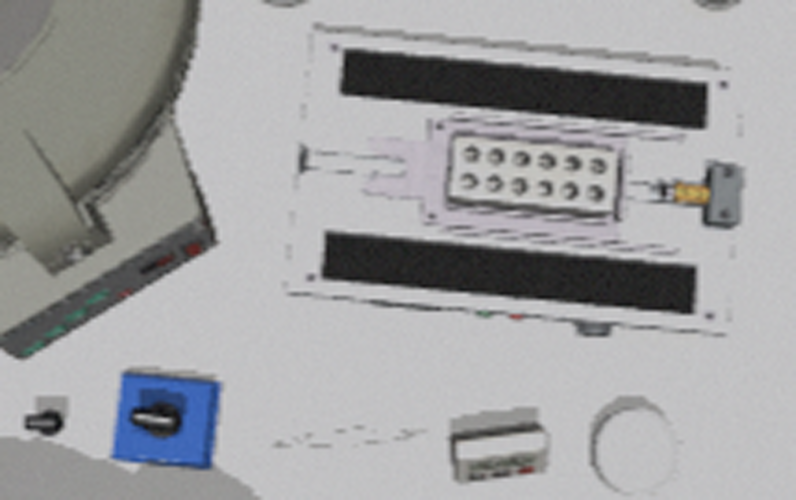

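View pics/sidec.png

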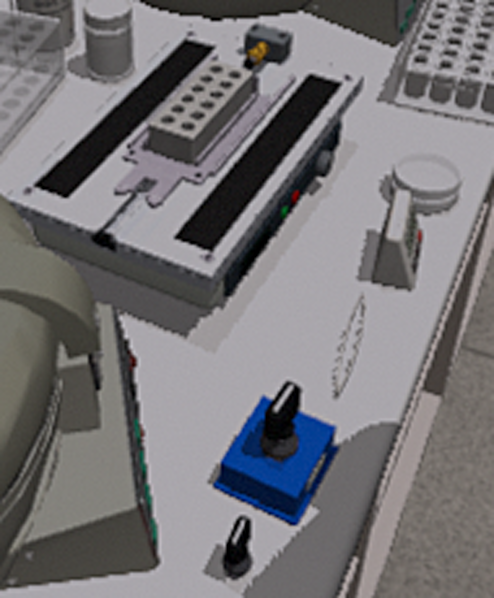

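The crops show two black rubber strips that give the shaker angle, the slot mouth at top-crop (303,158), the fork at about (365–405,145–190), and the stud knob with its white line at (155,418) over the blue stand. In the side crop the stud's white line is at (287,402).

```bash
cat > h.py <<'E'
import cv2, numpy as np
def ray(c,uv):
    T=c["world_to_cam"];K=c["mtx"];R=T[:3,:3]
    return -R.T@T[:3,3], R.T@np.linalg.solve(K,[uv[0],uv[1],1.])
def onplane(c,uv,z):
    o,d=ray(c,uv); return o+d*(z-o[2])/d[2]
def tri(c1,p1,c2,p2):
    o1,d1=ray(c1,p1);o2,d2=ray(c2,p2)
    s=np.linalg.lstsq(np.c_[d1,-d2],o2-o1,rcond=None)[0]
    a,b=o1+s[0]*d1,o2+s[1]*d2
    return (a+b)/2,np.linalg.norm(a-b)
def proj(c,P):
    q=c["world_to_cam"][:3,:3]@np.asarray(P)+c["world_to_cam"][:3,3]; q=c["mtx"]@q; return q[:2]/q[2]
def blobs(m,amin=8):
    n,l,s,ce=cv2.connectedComponentsWithStats(m.astype(np.uint8))
    return [(s[i],ce[i],l==i) for i in range(1,n) if s[i][4]>=amin]
E
python3 - <<'E'
from h import *
t=dict(np.load("top0.npz"));s=dict(np.load("side0.npz"))
def rectw(c,m,z):
    cs=max(cv2.findContours(m.astype(np.uint8),cv2.RETR_EXTERNAL,cv2.CHAIN_APPROX_NONE)[0],key=cv2.contourArea)
    P=np.array([onplane(c,q[0],z)[:2] for q in cs],np.float32)*1000
    return cv2.minAreaRect(P)
for n,c,box in(("top",t,(165,300,170,385)),("side",s,(130,360,220,410))):
    f=c["frame"].astype(int);M=np.zeros(f.shape[:2],bool);M[box[0]:box[1],box[2]:box[3]]=1
    g=f.sum(2)
    dark=(g<160)&M
    for st,ce,m in blobs(dark,12):
        print(n,"dark",st,ce.round(1), [np.round(x,3) for x in rectw(c,m,.08)] if st[4]>200 else "")
    blue=(f[:,:,2]>f[:,:,0]+60)&M
    for st,ce,m in blobs(blue,40): print(n,"blue",st,ce.round(1),rectw(c,m,.03))
# bright pixels near knob
for n,c,b in(("top",t,(268,285,203,222)),("side",s,(275,300,320,340))):
    g=c["frame"].astype(int).sum(2)[b[0]:b[1],b[2]:b[3]]
    print(n,b);print(g)
E
```

```text
top dark [ 263  179   98   20 1097] [311.2 188.7] [array([656.487, -62.783]), array([273.505,  32.161]), np.float64(85.818)]
top dark [ 258  229  100   20 1155] [307.3 238.4] [array([516.89 , -52.245]), array([273.206,  32.443]), np.float64(85.695)]
top dark [208 235   8   4  14] [211.5 236.2] 
top dark [206 274  13   8  57] [213.  277.3] 
top dark [181 277   6   5  14] [183.6 278.9] 
top blue [200 266  29  25 508] [214.9 278.4] ((403.9052734375, 202.61550903320312), (74.2907943725586, 63.901302337646484), 86.07589721679688)
side dark [274 130  99  18 395] [312.1 133.2] [array([ 604.45 , -290.239]), array([280.898,  67.551]), np.float64(8.035)]
side dark [371 130   2  12  13] [371.9 135.3] 
side dark [314 144  17  13 107] [321.7 149.6] 
side dark [234 146  68  60 875] [266.9 175.8] [array([656.753, -61.129]), array([273.927,  33.008]), np.float64(85.575)]
side dark [ 287  159   64   68 1043] [318.3 192.9] [array([517.024, -50.564]), array([274.635,  33.98 ]), np.float64(85.758)]
side dark [306 177  45  67 431] [326.7 212.1] [array([472.983,   3.463]), array([251.949,  21.001]), np.fl
[... 3721 characters left out ...]
 226 209
  205 198]
 [122  71   3   4  37  15  22  21  16   3   3   9  98 206 232 212 208 217
  209 209]
 [139  91   2  16   6  25  14  23   9  13   3  10  39 144 235 227 219 223
  219 220]
 [116  61   2  15   6  13  11  11  10   7  28  40  45 138 225 228 207 219
  209 216]
 [115  48   3  16  19  23  23  21   4  24  35  37  75 186 227 214 223 210
  208 212]
 [120  44  12   3   9   6   1  16  21  30  48  29  60 165 210 228 218 214
  223 211]
 [123  50  16  20  30  20   9  13  16   9  18  13  77 139 168 202 213 213
  221 210]
 [ 95  64  64   3   8   8  13  16   0   3  54 102 137 143 160 204 224 222
  217 224]
 [ 62  81  96  63  57  31  33 102 146 106 130 144 158 142 168 194 219 215
  208 208]]
```

Run:
```python
from h import *
t=dict(np.load("top0.npz"));s=dict(np.load("side0.npz"))
def line(c,b,th):
    g=c["frame"].astype(float).sum(2)[b[0]:b[1],b[2]:b[3]]
    w=np.clip(g-th,0,200); v,u=np.mgrid[b[0]:b[1],b[2]:b[3]]
    w=w.ravel();p=np.c_[u.ravel(),v.ravel()].astype(float)
    m=(w[:,None]*p).sum(0)/w.sum(); d=p-m
    C=(d*w[:,None]).T@d/w.sum(); ev,V=np.linalg.eigh(C); L=np.sqrt(12*ev[1])
    return m,V[:,1],L
mt=line(t,(276,280,206,217),230)
S=s["frame"].copy()
# side: mask pixels of line (inside knob)
b=(277,289,324,334); g=s["frame"].astype(float).sum(2); M=np.zeros_like(g)
rows=range(278,289)
pts=[]
for r in rows:
    c0=332.0-(r-278)*0.62
    cols=np.arange(int(c0-2),int(c0+4)); w=np.clip(g[r,cols]-200,0,None); pts.append((w@cols/w.sum(),r,w.sum()))
print(np.round(pts,1).tolist())
P=np.array(pts); ms=(P[:,:2]*P[:,2:]).sum(0)/P[:,2].sum()
print("top",mt,"side",ms)
print("tri",tri(t,mt[0],s,ms))
for z in(.078,.082,.086):
    a=onplane(t,mt[0]-mt[1]*mt[2]/2,z);bb=onplane(t,mt[0]+mt[1]*mt[2]/2,z);d=a-bb; d=d*np.sign(d[1])
    print(z,((a+bb)/2).round(4),np.linalg.norm(d),np.degrees(np.arctan2(-d[0],d[1])))
    a=onplane(s,P[1,:2],z);bb=onplane(s,P[-2,:2],z);d=a-bb;d=d*np.sign(d[1])
    print(' side',onplane(s,ms,z).round(4),np.linalg.norm(d),np.degrees(np.arctan2(-d[0],d[1])))
yaw=np.radians(-4.32);O=np.array([.5868,-.0567,.08]);R=np.array([[np.cos(yaw),-np.sin(yaw),0],[np.sin(yaw),np.cos(yaw),0],[0,0,1]])
k=lambda P:(R.T@(P-O)*1000).round(1)
# slot profiles across x at several y, both views
for n,c in(("top",t),("side",s)):
    g=cv2.cvtColor(c["frame"],cv2.COLOR_RGB2GRAY).astype(np.float32)
    for y in(120,130,140,150):
        uv=np.array([proj(c,O+R@np.array([x/1000,y/1000,0])) for x in range(-14,15)],np.float32)
        print(n,y,cv2.remap(g,uv[:,0],uv[:,1],cv2.INTER_LINEAR).ravel().round().astype(int).tolist())
    uv=np.array([proj(c,O+R@np.array([-40/1000,y/1000,0])) for y in range(-175,176)],np.float32)
    q=cv2.remap(g,uv[:,0],uv[:,1],cv2.INTER_LINEAR).ravel(); print('edge y+',q[325:].round().astype(int).tolist(),'y-',q[:26].round().astype(int).tolist())
```

```text
[[333.0, 278.0, 728.0], [331.1, 279.0, 656.0], [330.3, 280.0, 656.0], [329.7, 281.0, 639.0], [329.1, 282.0, 651.0], [328.3, 283.0, 619.0], [327.6, 284.0, 600.0], [327.0, 285.0, 631.0], [326.2, 286.0, 659.0], [325.8, 287.0, 493.0], [325.9, 288.0, 85.0]]
top (array([210.79499218, 277.70422535]), array([-0.98879074, -0.14930797]), np.float64(9.610029401883919)) side [328.9088359  282.38834346]
tri (array([0.40447418, 0.20628724, 0.08214152]), np.float64(0.00044376785519648684))
0.078 [0.4047 0.2069 0.078 ] 0.02597618141073688 -7.265883275942395
 side [0.4052 0.203  0.078 ] 0.021529125247393928 -6.2456690504980195
0.082 [0.4047 0.2064 0.082 ] 0.0258908627188878 -7.265883275942375
 side [0.4043 0.2061 0.082 ] 0.02137830232578771 -6.245669050497738
0.086 [0.4046 0.2059 0.086 ] 0.025805544027038666 -7.265883275942371
 side [0.4034 0.2093 0.086 ] 0.02122747940418151 -6.245669050497899
top 120 [195, 195, 194, 194, 193, 192, 190, 186, 182, 184, 188, 192, 194, 195, 196, 195, 192, 189, 181, 173, 169, 178, 188, 194, 194, 195, 195, 195, 196]
top 130 [194, 194, 194, 192, 190, 182, 165, 147, 148, 16
[... 845 characters left out ...]
166, 167, 166, 163, 159, 154, 151, 153, 156, 157, 151, 144, 129, 104, 78, 64, 55, 59, 84, 112, 138, 158, 171, 171, 171, 170, 169, 168]
side 140 [164, 165, 165, 166, 167, 167, 168, 169, 168, 166, 162, 156, 154, 152, 149, 125, 99, 82, 90, 104, 126, 147, 164, 169, 172, 172, 170, 169, 168]
side 150 [164, 165, 166, 166, 165, 163, 161, 162, 164, 159, 155, 152, 150, 147, 126, 100, 74, 61, 56, 84, 120, 154, 170, 174, 173, 171, 169, 168, 167]
edge y+ [168, 168, 168, 168, 168, 168, 168, 169, 170, 171, 173, 171, 165, 154, 136, 110, 89, 70, 64, 64, 67, 69, 70, 69, 67, 66] y- [167, 167, 167, 167, 168, 168, 168, 168, 168, 168, 168, 168, 168, 168, 168, 168, 168, 168, 168, 168, 168, 168, 167, 168, 168, 168]
```

Call:
jog_arm(steps=[-40.5,-41.5,0,0,60,-40.5,-41.5,0,0,60,-40.5,-41.5,0,0,60,-40.5,-41.5,0,0,60,-40.5,-41.5,0,0,60,-40.5,-41.5,0,0,60,-40.5,-41.5,0,0,60,-40,-41,0,0,60])

```text
time_s: 1.1
eef_pos: [0.4047, 0.2043, 0.3036]
tool_rot: [-0.478, -3.105, -0.0]
wrist_force: [1.1, 0.5, -0.6]
width: 0.701
finger_force: 0.0
```

Call:
jog_arm(steps=[0,0,0,0.173,50,0,0,0,0.173,50,0,0,0,0.173,50,0,0,0,0.173,50,0,0,0,0.173,50,0,0,0,0.173,50,0,0,0,0.173,50,0,0,0,0.173,50])

```text
time_s: 2.1
eef_pos: [0.404, 0.2061, 0.3034]
tool_rot: [-2.355, -2.079, 0.002]
wrist_force: [0.2, 1.5, 0.1]
width: 0.586
finger_force: 0.0
```

```bash
cat >> h.py <<'E'
from scipy.spatial.transform import Rotation as Ro
O=np.array([.5868,-.0567,.08]); YAW=np.radians(-4.32); RS=Ro.from_euler('z',YAW).as_matrix()
def go(s,target=None,yawdeg=None):
    """tool-frame shift (mm) to world TCP target, spin to bring tool y to yawdeg; also report"""
    R=Ro.from_rotvec(s["tool_rot"]).as_matrix(); p=np.array(s["eef_pos"])
    ya=np.degrees(np.arctan2(R[1,1],R[0,1]))
    print("t",round(s["time_s"],2),"tcp",p.round(4),"tooly yaw",ya.round(2),"tilt",np.round(R[:,2],4),"w",round(s["width"]*85.4,1),"ff",np.round(s["finger_force"],1))
    print("slot frame tcp mm",(RS.T@(p-O)*1000).round(1),"F slot",(RS.T@np.array(s["wrist_force"])).round(2),"M",np.round(s["moment"],2))
    if target is not None: print("shift",(R.T@(np.array(target)-p)*1000).round(1),"in slot dir x,y per mm:",(R.T@RS[:,0]).round(3),(R.T@RS[:,1]).round(3))
    if yawdeg is not None: print("spin",np.radians(-(yawdeg-ya)).round(4))
E
python3 - <<'E'
from h import *
from rig import manip
s=manip.get_state(); go(s,(.4045,.2063,.125),-7.0); print(np.round(s["joint_pos"],3))
E
```

```text
t 2.1 tcp [0.404  0.2061 0.3034] tooly yaw -7.15 tilt [-9.e-04 -6.e-04 -1.e+00] w 50.1 ff 0.0
slot frame tcp mm [-202.1  248.3  223.4] F slot [0.13 1.51 0.08] M [-0.01 -0.04 -0.03]
shift [  0.4   0.6 178.4] in slot dir x,y per mm: [ 0.049  0.999 -0.001] [ 0.999 -0.049 -0.001]
spin -0.0026
[-8.980e-01 -5.000e-03  3.360e-01  2.064e+00  2.000e-03  1.084e+00
 -6.870e-01]
```

Call:
jog_arm(steps=[0.4,0.6,45,0,50,0,0,45,0,50,0,0,40,0,50,0,0,28,0,50,0,0,15,0,50,0,0,5,0,50,0,0,0,0,50])

```text
time_s: 2.98
eef_pos: [0.4055, 0.2069, 0.1263]
tool_rot: [2.35, 2.085, 0.001]
wrist_force: [-0.0, 0.2, 0.5]
width: 0.588
finger_force: 0.0
```

Run:
```python
from h import *
from rig import manip,read_camera
go(manip.get_state(),(.4045,.2063,.125),-7.0)
a=read_camera("side")["frame"][200:350,260:420,::-1];b=read_camera("top")["frame"][230:330,150:290,::-1]
A=cv2.resize(a,(480,450));B=cv2.resize(b,(320,229));I=np.zeros((450,800,3),np.uint8);I[:,:480]=A;I[:229,480:]=B
cv2.imwrite("pics/g1.png",I)
```

```text
t 2.98 tcp [0.4055 0.2069 0.1263] tooly yaw -6.82 tilt [ 7.e-04  6.e-04 -1.e+00] w 50.2 ff 0.0
slot frame tcp mm [-200.7  249.2   46.3] F slot [-0.05  0.15  0.5 ] M [ 0.01 -0.04  0.08]
shift [-0.7 -0.9  1.3] in slot dir x,y per mm: [0.044 0.999 0.001] [ 0.999 -0.044  0.001]
spin 0.0032
```

View pics/g1.png

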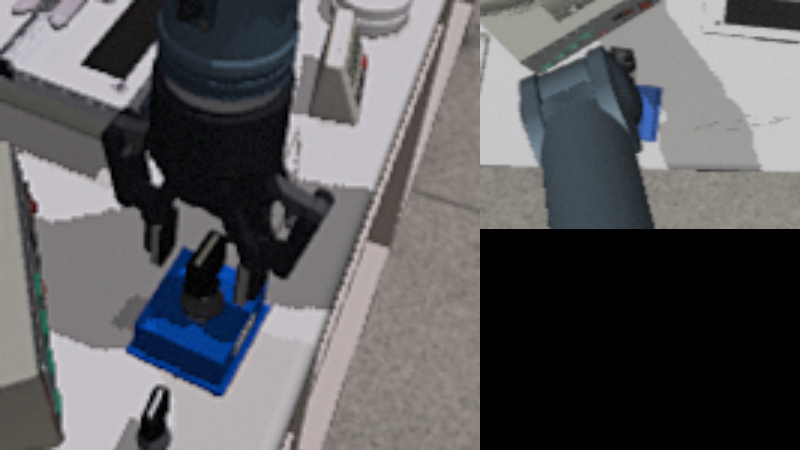

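The open fingers straddle the knob, which shows at about (205,265) in the left panel, and nothing is touched. I'll close them.

Call:
jog_arm(steps=[-0.5,-0.5,1,0,25,0,0,0,0,12,0,0,0,0,8,0,0,0,0,8,0,0,0,0,8,0,0,0,0,8], grip_force=60)

```text
time_s: 3.82
eef_pos: [0.405, 0.2066, 0.1254]
tool_rot: [2.35, 2.085, 0.002]
wrist_force: [-1.3, -0.8, 5.5]
width: 0.153
finger_force: 100.0
```

Run:
```python
from h import *
from rig import manip
go(manip.get_state(),(.4045,.2063,.250),-4.32)
```

```text
t 3.83 tcp [0.405  0.2066 0.1254] tooly yaw -6.82 tilt [ 9.e-04  8.e-04 -1.e+00] w 13.1 ff 100.0
slot frame tcp mm [-201.1  248.8   45.4] F slot [-1.19 -0.92  5.51] M [-0.08  0.14  0.01]
shift [  -0.2   -0.3 -124.6] in slot dir x,y per mm: [0.044 0.999 0.001] [ 0.999 -0.044  0.001]
spin -0.0436
```

Call:
jog_arm(steps=[0,0,-8,0,8,0,0,-25,0,8,0,0,-45,0,8,0,0,-45,0,8,0,0,-22,0,8,0,0,0,0,8,0,0,0,0,8])

```text
time_s: 4.7
eef_pos: [0.4034, 0.2057, 0.2685]
tool_rot: [-2.349, -2.085, 0.004]
wrist_force: [-0.9, -0.0, -1.0]
width: 0.154
finger_force: 98.9
```

Run:
```python
from h import *
from rig import manip,read_camera
s=manip.get_state();T=O+RS@np.array([0,.140,.173]); go(s,T,-4.32)
c=read_camera("side");f=c["frame"];np.savez("side1.npz",**c)
u,v=proj(c,np.array(s["eef_pos"])-[0,0,.08]);u,v=int(u),int(v);print(u,v)
cv2.imwrite("pics/l1.png",cv2.resize(f[v-60:v+60,u-70:u+70,::-1],None,fx=4,fy=4,interpolation=cv2.INTER_CUBIC))
```

```text
t 4.7 tcp [0.4034 0.2057 0.2685] tooly yaw -6.81 tilt [-0.0023 -0.0016 -1.    ] w 13.2 ff 98.9
slot frame tcp mm [-202.6  247.8  188.5] F slot [-0.92 -0.1  -1.04] M [0.   0.02 0.01]
shift [-98.8 207.2  15.2] in slot dir x,y per mm: [ 0.043  0.999 -0.002] [ 0.999 -0.043 -0.002]
spin -0.0435
333 240
```

View pics/l1.png

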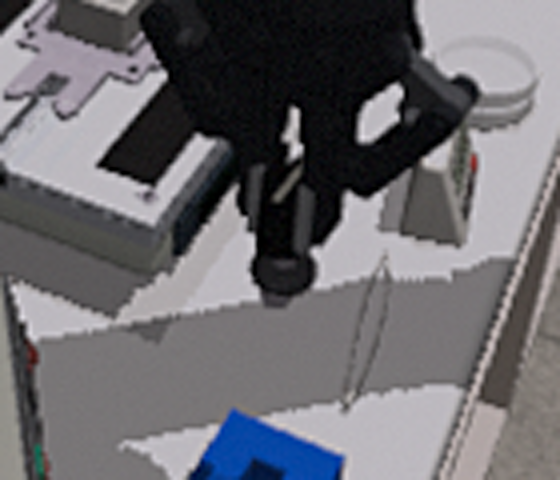

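Call:
jog_arm(steps=[-10,22,0,0,8,-20,41,0,0,8,-20,41,0,0,8,-20,41,0,0,8,-18,40,0,0,8,-10.8,22.2,15,0,8,0,0,0,-0.0435,8,0,0,0,0,8])

```text
time_s: 5.75
eef_pos: [0.5975, 0.083, 0.2523]
tool_rot: [-2.304, -2.134, 0.007]
wrist_force: [-0.2, 0.2, -1.2]
width: 0.151
finger_force: 98.9
```

Run:
```python
from h import *
from rig import manip,read_camera
s=manip.get_state();T=O+RS@np.array([0,.140,.118]); go(s,T,-4.32)
c=read_camera("side");f=c["frame"];np.savez("side2.npz",**c)
u,v=proj(c,np.array(s["eef_pos"])-[0,0,.09]);u,v=int(u),int(v);print(u,v)
cv2.imwrite("pics/l2.png",cv2.resize(f[v-60:v+60,u-60:u+80,::-1],None,fx=4,fy=4,interpolation=cv2.INTER_CUBIC))
```

```text
t 5.75 tcp [0.5975 0.083  0.2523] tooly yaw -4.39 tilt [-0.0043 -0.0017 -1.    ] w 12.9 ff 98.9
slot frame tcp mm [  0.2 140.1 172.3] F slot [-0.21  0.17 -1.18] M [-0.01 -0.    0.  ]
shift [-0.   0.1 54.3] in slot dir x,y per mm: [ 0.001  1.    -0.004] [ 1.    -0.001 -0.002]
spin -0.0013
263 183
```

View pics/l2.png

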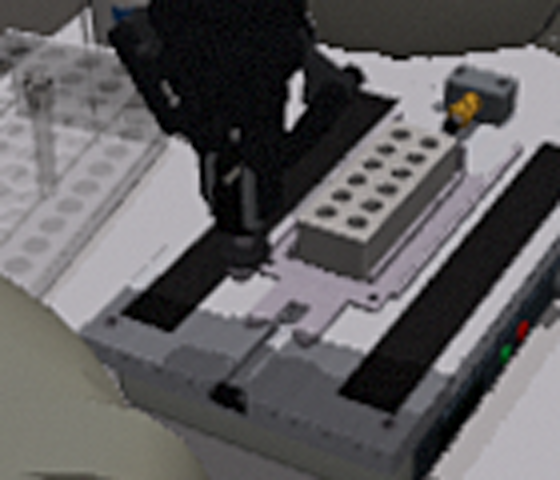

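The stud hangs upright over the bare left part, with its head at about (240,268) in the crop. The fork is at (285,312) and the slot mouth at (230,395). I'll descend.

Call:
jog_arm(steps=[0,0,15,0,8,0,0,20,0,8,0,0,14,0,8,0,0,6,0,8,0,0,0,0,8,0,0,0,0,8])

```text
time_s: 6.55
eef_pos: [0.599, 0.0835, 0.2005]
tool_rot: [2.303, 2.135, 0.002]
wrist_force: [-0.0, 0.6, -0.4]
width: 0.154
finger_force: 98.9
```

Run:
```python
from h import *
from rig import manip,read_camera
s=manip.get_state();T=O+RS@np.array([0,.140,.107]); go(s,T,-4.32)
c=read_camera("side");f=c["frame"];np.savez("side3.npz",**c)
u,v=proj(c,np.array(s["eef_pos"])-[0,0,.09]);u,v=int(u),int(v);print(u,v)
cv2.imwrite("pics/l3.png",cv2.resize(f[v-40:v+50,u-50:u+50,::-1],None,fx=6,fy=6,interpolation=cv2.INTER_CUBIC))
```

```text
t 6.55 tcp [0.599  0.0835 0.2005] tooly yaw -4.33 tilt [ 1.4e-03  2.0e-04 -1.0e+00] w 13.1 ff 98.9
slot frame tcp mm [  1.6 140.7 120.5] F slot [-0.05  0.58 -0.4 ] M [-0.03 -0.03  0.01]
shift [-0.7 -1.7 13.5] in slot dir x,y per mm: [0.    1.    0.001] [ 1. -0.  0.]
spin -0.0002
263 202
```

View pics/l3.png

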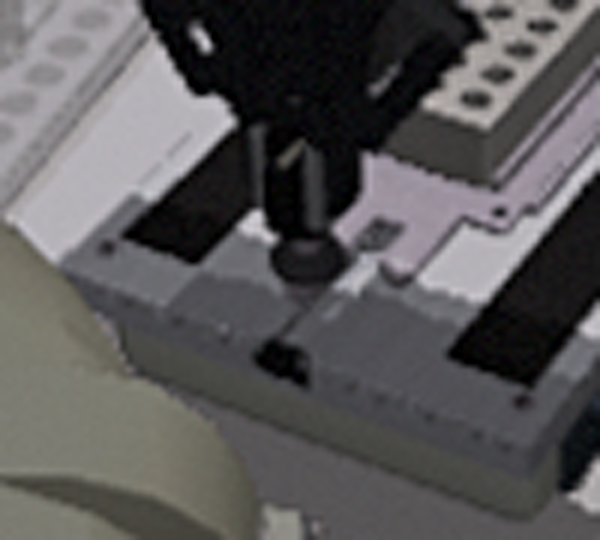

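Call:
jog_arm(steps=[0,-1.2,4,0,8,0,-0.4,4,0,8,0,0,0,0,8,0,0,0,0,8])

```text
time_s: 7.1
eef_pos: [0.5969, 0.0836, 0.1918]
tool_rot: [-2.304, -2.136, 0.0]
wrist_force: [0.1, -0.2, -1.0]
width: 0.15
finger_force: 98.9
```

Run:
```python
from h import *
from rig import manip,read_camera
T=O+RS@np.array([0,.140,.107])
for i in range(2): go(manip.get_state(),T,-4.32); c=read_camera("side")
np.savez("side4.npz",**c)
# pixel check: slot lips vs head: project expected stud axis points
f=c["frame"];p=np.array(manip.get_state()["eef_pos"])
for z in(.088,.0995,.1035): print(z,proj(c,[p[0],p[1],z]).round(1))
g=cv2.cvtColor(f,cv2.COLOR_RGB2GRAY)
u,v=proj(c,[p[0],p[1],.09]).astype(int);print(u,v);print(g[v-14:v+14,u-14:u+16])
```

```text
t 7.1 tcp [0.5969 0.0836 0.1918] tooly yaw -4.32 tilt [-1.e-04 -0.e+00 -1.e+00] w 12.8 ff 98.9
slot frame tcp mm [ -0.5 140.7 111.8] F slot [ 0.09 -0.23 -1.02] M [0.02 0.01 0.04]
shift [-0.7  0.5  4.8] in slot dir x,y per mm: [ 0.  1. -0.] [ 1. -0. -0.]
spin -0.0001
t 7.15 tcp [0.597  0.0837 0.1919] tooly yaw -4.32 tilt [ 2.e-04 -0.e+00 -1.e+00] w 13.0 ff 98.9
slot frame tcp mm [ -0.4 140.7 111.9] F slot [ 0.02 -0.55 -2.3 ] M [0.03 0.01 0.  ]
shift [-0.7  0.4  4.9] in slot dir x,y per mm: [0. 1. 0.] [ 1. -0.  0.]
spin -0.0001
0.088 [264.9 211. ]
0.0995 [264.7 206.9]
0.1035 [264.6 205.5]
264 210
[[ 25  21  27  15   9   0  27  55   1   6   4  10  12   5  22  54  59  46
   23  12   8   2   6   0  90 164 153 152 153 153]
 [ 25  24  17  20  97 161 111  45   0   1   4   8   4   3  16  48  61  48
   23  13   1   8   5   8  93 164 147 157 154 153]
 [  9  19  20  96 181 200 163  37   5   6  10   5   0   3  13  45  58  48
   25   9   8   4   0  51 110 103  94 122 143 142]
 [  9   5  94 184 199 196 171  30   1   4   1   7   1   0  13  42  61  49
   25   3  11   2  33  86  98  63  49  70  84  87
[... 2302 characters left out ...]
 90  86  82  76  77  80
   77  77  79  79  82  83  81  81  78  78  79  78]
 [ 63  71  76  71  73  67  49  16   1  23  44  52  63  78  79  80  81  76
   78  79  79  80  83  80  81  79  80  80  79  81]
 [ 69  73  69  71  69  47  31   0   3   4   0   8  15  49  73  81  82  80
   81  80  81  81  82  80  81  79  78  78  82  81]
 [ 71  69  70  70  64  28  13  11  10   9   4   5  15  33  57  83  79  80
   81  79  81  81  81  79  80  81  80  80  84  83]
 [ 69  70  73  73  68  42   1   5   7  13   7   1  30  54  57  84  84  77
   82  78  81  81  80  80  79  81  80  85  83  84]
 [ 75  73  72  71  71  65  44  11   3   6   4   2  18  33  51  78  77  77
   87  89  83  81  81  79  81  82  80  83  82  80]]
```

Call:
jog_arm(steps=[0,0.2,2.5,0,8,0,0,2,0,8,0,0,1.5,0,8,0,0,0.7,0,8])

```text
time_s: 7.7
eef_pos: [0.597, 0.0836, 0.185]
tool_rot: [-2.304, -2.136, 0.0]
wrist_force: [-0.8, -0.1, -1.1]
width: 0.155
finger_force: 98.9
```

Call:
jog_arm(steps=[0,0,1,0,8,0,0,1,0,8,0,0,0.5,0,8,0,0,0,0,8])

```text
time_s: 8.2
eef_pos: [0.5971, 0.0837, 0.1826]
tool_rot: [-2.304, -2.136, 0.0]
wrist_force: [0.3, 0.3, -1.9]
width: 0.153
finger_force: 98.9
```

Call:
jog_arm(steps=[0,0,1.5,0,8,0,0,1.5,0,8,0,0,1.5,0,8,0,0,0.7,0,8,0,0,0,0,8])

```text
time_s: 8.82
eef_pos: [0.597, 0.0837, 0.1773]
tool_rot: [-2.304, -2.136, 0.0]
wrist_force: [-0.0, 0.5, -1.6]
width: 0.15
finger_force: 98.9
```

Call:
jog_arm(steps=[0,0,0.7,0,8,0,0,0,0,8])

```text
time_s: 9.07
eef_pos: [0.5971, 0.0837, 0.1767]
tool_rot: [-2.304, -2.136, 0.0]
wrist_force: [0.1, 0.5, -0.2]
width: 0.149
finger_force: 98.9
```

Call:
jog_arm(steps=[0,0,0.7,0,8,0,0,0,0,8])

```text
time_s: 9.32
eef_pos: [0.5972, 0.0837, 0.1764]
tool_rot: [-2.304, -2.136, -0.0]
wrist_force: [-0.8, 0.3, 1.2]
width: 0.156
finger_force: 99.2
```

Call:
jog_arm(steps=[0,0,0.7,0,8,0,0,0,0,8])

```text
time_s: 9.57
eef_pos: [0.5972, 0.0836, 0.176]
tool_rot: [-2.304, -2.136, -0.0]
wrist_force: [-2.6, 0.2, 4.5]
width: 0.152
finger_force: 99.9
```

Call:
jog_arm(steps=[0,0,-2,0,8,0,0,-3,0,8,0,0,-2.2,0,8,0,0,0,0,8,0,0,0,0,8])

```text
time_s: 10.2
eef_pos: [0.597, 0.0837, 0.1824]
tool_rot: [-2.304, -2.136, 0.0]
wrist_force: [-0.1, -0.0, -0.9]
width: 0.155
finger_force: 99.0
```

Run:
```python
from h import *
from rig import manip
go(manip.get_state(),O+RS@np.array([0,.125,.1026]),-4.32)
t=dict(np.load("top0.npz"))
for n,(u,v),z in(("tipback",(367,142),.084),("tipfront",(365,190),.084),("forkbottom",(407,166),.084),("blockL",(447,168),.114),("blockR",(618,185),.114),("upstandR",(622,185),.1),("bufctr",(722,195),.106),("bufL",(705,193),.106),("brassL",(676,191),.094),("tip",(650,190),.094)):
    print(n,(RS.T@(onplane(t,(170+u/3.7-.4,165+v/3.7-.4),z)-O)*1000).round(1))
```

```text
t 10.2 tcp [0.597  0.0837 0.1824] tooly yaw -4.32 tilt [-2.e-04 -1.e-04 -1.e+00] w 13.3 ff 99.0
slot frame tcp mm [ -0.4 140.7 102.4] F slot [-0.08 -0.03 -0.93] M [-0.   -0.07 -0.01]
shift [-15.7   0.4  -0.2] in slot dir x,y per mm: [ 0.  1. -0.] [ 1. -0. -0.]
spin -0.0
tipback [ 17.1 113.3   4. ]
tipfront [-19.2 111.3   4. ]
forkbottom [ 1.9 81.8  4. ]
blockL [-1.8 53.  34. ]
blockR [ -2. -72.  34.]
upstandR [  0.7 -77.   20. ]
bufctr [  -0.5 -149.7   26. ]
bufL [  -0.3 -137.2   26. ]
brassL [   1.2 -118.    14. ]
tip [  0.  -98.8  14. ]
```

Call:
jog_arm(steps=[-5,0.2,0,0,8,-9,0,0,0,8,-9,0,0,0,8,-9,0,0,0,8,-6,0,0,0,8,-3,0,0,0,8,0,0,0,0,8])

```text
time_s: 11.08
eef_pos: [0.5942, 0.0426, 0.1826]
tool_rot: [-2.304, -2.136, -0.0]
wrist_force: [0.1, 1.0, -1.1]
width: 0.151
finger_force: 99.0
```

Call:
jog_arm(steps=[-3,0,0,0,8,-3,0,0,0,8,0,0,0,0,8])

```text
time_s: 11.45
eef_pos: [0.5935, 0.0366, 0.1823]
tool_rot: [-2.304, -2.136, 0.001]
wrist_force: [0.1, 0.0, -1.6]
width: 0.155
finger_force: 98.8
```

Call:
jog_arm(steps=[-3,0,0,0,8,-3,0,0,0,8,0,0,0,0,8])

```text
time_s: 11.82
eef_pos: [0.5931, 0.0302, 0.1825]
tool_rot: [2.304, 2.135, -0.001]
wrist_force: [0.1, 0.1, -1.7]
width: 0.154
finger_force: 98.8
```

Run:
```python
from h import *
from rig import manip
go(manip.get_state(),O+RS@np.array([0,.090,.1026]),-4.32)
```

```text
t 11.82 tcp [0.5931 0.0302 0.1825] tooly yaw -4.36 tilt [-4.e-04 -4.e-04 -1.e+00] w 13.2 ff 98.8
slot frame tcp mm [ -0.2  87.2 102.5] F slot [ 0.11  0.1  -1.72] M [-0.02 -0.02 -0.02]
shift [ 2.8  0.2 -0.1] in slot dir x,y per mm: [ 0.001  1.    -0.   ] [ 1.    -0.001 -0.   ]
spin -0.0006
```

Call:
jog_arm(steps=[-1.5,0,0,0,8,-1.5,0,0,0,8])

```text
time_s: 12.08
eef_pos: [0.5931, 0.028, 0.1826]
tool_rot: [-2.303, -2.136, -0.0]
wrist_force: [0.2, 0.2, -1.9]
width: 0.152
finger_force: 98.8
```

Call:
jog_arm(steps=[-1.5,0,0,0,8,-1.5,0,0,0,8])

```text
time_s: 12.32
eef_pos: [0.5928, 0.0248, 0.1826]
tool_rot: [-2.303, -2.136, -0.0]
wrist_force: [-0.2, 0.4, -2.2]
width: 0.152
finger_force: 98.8
```

Call:
jog_arm(steps=[-1.5,0,0,0,8,-1.5,0,0,0,8])

```text
time_s: 12.58
eef_pos: [0.5926, 0.0217, 0.1826]
tool_rot: [-2.304, -2.136, 0.0]
wrist_force: [0.1, 1.1, -2.4]
width: 0.152
finger_force: 98.8
```

Run:
```python
from h import *
from rig import manip,read_camera
go(manip.get_state(),O+RS@np.array([0,.090,.1026]),-4.32)
c=read_camera("side");f=c["frame"];np.savez("side5.npz",**c)
g=cv2.cvtColor(f,cv2.COLOR_RGB2GRAY).astype(np.float32)
o=dict(np.load("side0.npz"));g0=cv2.cvtColor(o["frame"],cv2.COLOR_RGB2GRAY).astype(np.float32)
# tray shift: front fork prong tip edge & block's front left edge, along y at fork top
for x,z,r in((-20,4,range(60,125,2)),(-20,34,range(30,60))):
  for q in(g0,g):
    uv=np.array([proj(c,O+RS@np.array([x,y,z])/1000) for y in r],np.float32)
    print(x,z,cv2.remap(q,uv[:,0],uv[:,1],cv2.INTER_LINEAR).ravel().round().astype(int).tolist())
```

```text
t 12.57 tcp [0.5926 0.0217 0.1826] tooly yaw -4.33 tilt [-0.  0. -1.] w 12.9 ff 98.8
slot frame tcp mm [-1.000e-01  7.860e+01  1.026e+02] F slot [ 0.04  1.15 -2.39] M [ 0.24 -0.    0.03]
shift [11.4  0.1 -0. ] in slot dir x,y per mm: [ 0.  1. -0.] [ 1. -0.  0.]
spin -0.0001
-20 4 [140, 140, 141, 139, 138, 135, 137, 134, 132, 136, 131, 134, 129, 135, 135, 135, 136, 135, 135, 133, 133, 136, 145, 147, 139, 131, 111, 98, 63, 69, 139, 167, 169]
-20 4 [129, 126, 127, 123, 109, 82, 64, 59, 60, 61, 61, 62, 61, 63, 63, 63, 64, 64, 63, 62, 60, 58, 58, 63, 75, 81, 80, 78, 79, 80, 79, 80, 79]
-20 34 [153, 152, 152, 152, 153, 155, 155, 155, 154, 154, 155, 153, 152, 151, 153, 157, 160, 158, 158, 157, 151, 134, 113, 96, 76, 64, 56, 52, 51, 51]
-20 34 [169, 166, 165, 166, 166, 169, 170, 172, 163, 149, 134, 117, 98, 84, 72, 61, 55, 56, 57, 58, 58, 59, 59, 59, 58, 58, 58, 59, 59, 59]
```

Call:
jog_arm(steps=[-1.5,0,0,0,8,-1.5,0,0,0,8])

```text
time_s: 12.88
eef_pos: [0.5924, 0.0188, 0.1826]
tool_rot: [-2.303, -2.136, 0.0]
wrist_force: [0.3, 0.2, -2.0]
width: 0.154
finger_force: 98.8
```

Call:
jog_arm(steps=[-1.5,0,0,0,8,-1.0,0,0,0,8])

```text
time_s: 13.12
eef_pos: [0.5922, 0.0162, 0.1826]
tool_rot: [2.304, 2.136, 0.0]
wrist_force: [0.1, 0.6, -2.3]
width: 0.156
finger_force: 98.8
```

Call:
jog_arm(steps=[-1,0,0,0,8,-1,0,0,0,8])

```text
time_s: 13.38
eef_pos: [0.592, 0.0143, 0.1826]
tool_rot: [-2.304, -2.136, 0.0]
wrist_force: [-0.1, -0.1, -2.3]
width: 0.151
finger_force: 98.8
```

Call:
jog_arm(steps=[-1,0,0,0,8,-1,0,0,0,8])

```text
time_s: 13.62
eef_pos: [0.5919, 0.0123, 0.1826]
tool_rot: [-2.304, -2.136, -0.0]
wrist_force: [0.6, 0.1, -1.7]
width: 0.157
finger_force: 98.8
```

Call:
jog_arm(steps=[-1,0,0,0,8,-1,0,0,0,8])

```text
time_s: 13.88
eef_pos: [0.5917, 0.0103, 0.1826]
tool_rot: [-2.304, -2.136, 0.0]
wrist_force: [-0.3, 1.4, -3.5]
width: 0.156
finger_force: 98.8
```

Call:
jog_arm(steps=[-1,0,0,0,8,-0.5,0,0,0,8])

```text
time_s: 14.12
eef_pos: [0.5916, 0.0087, 0.1826]
tool_rot: [2.304, 2.136, -0.0]
wrist_force: [0.7, 0.3, -3.4]
width: 0.151
finger_force: 98.8
```

Call:
jog_arm(steps=[-1,0,0,0,8,-0.5,0,0,0,8])

```text
time_s: 14.38
eef_pos: [0.5915, 0.0073, 0.1826]
tool_rot: [2.304, 2.136, -0.0]
wrist_force: [0.5, 0.6, -1.8]
width: 0.151
finger_force: 98.8
```

Call:
jog_arm(steps=[-1,0,0,0,8,-0.5,0,0,0,8])

```text
time_s: 14.62
eef_pos: [0.5914, 0.0062, 0.1826]
tool_rot: [-2.303, -2.136, -0.001]
wrist_force: [-0.2, 2.7, -1.3]
width: 0.158
finger_force: 98.8
```

Run:
```python
from h import *
from rig import manip
go(manip.get_state())
```

```text
t 14.62 tcp [0.5914 0.0062 0.1826] tooly yaw -4.32 tilt [-0.e+00  7.e-04 -1.e+00] w 13.5 ff 98.8
slot frame tcp mm [-1.000e-01  6.310e+01  1.026e+02] F slot [-0.36  2.71 -1.31] M [ 0.45 -0.02  0.01]
```

```bash
cat > avg.py <<'E'
from h import *
from rig import manip,read_camera
L=[]
for i in range(8):
    s=manip.get_state(); L.append(np.r_[RS.T@(np.array(s["eef_pos"])-O)*1000,RS.T@np.array(s["wrist_force"]),RS.T@np.array(s["moment"])]); c=read_camera("side")
np.savez("last.npz",**c)
L=np.array(L);go(s);print("avg p",L[:,:3].mean(0).round(2),"F",L[:,3:6].mean(0).round(2),"M",L[:,6:].mean(0).round(3),"sd",L[:,3:].std(0).round(2))
E
python3 avg.py
```

```text
t 14.97 tcp [0.5914 0.0063 0.1825] tooly yaw -4.3 tilt [-0.e+00  5.e-04 -1.e+00] w 13.0 ff 98.8
slot frame tcp mm [-1.000e-01  6.320e+01  1.025e+02] F slot [-0.37  1.72 -2.46] M [ 0.54 -0.03 -0.01]
avg p [ -0.13  63.15 102.56] F [ 0.13  2.15 -2.14] M [ 0.473  0.01  -0.003] sd [0.46 0.34 0.45 0.05 0.02 0.03]
```

Call:
jog_arm(steps=[-0.5,0,0,0,8,-0.5,0,0,0,8])

```text
time_s: 15.28
eef_pos: [0.5914, 0.0059, 0.1826]
tool_rot: [-2.302, -2.136, -0.001]
wrist_force: [0.2, 4.2, -2.4]
width: 0.154
finger_force: 98.7
```

```bash
python3 avg.py
```

```text
t 15.62 tcp [0.5914 0.0055 0.1826] tooly yaw -4.3 tilt [ 1.e-04  7.e-04 -1.e+00] w 13.0 ff 98.7
slot frame tcp mm [-1.000e-01  6.230e+01  1.026e+02] F slot [ 0.21  5.53 -2.52] M [ 1.16 -0.13 -0.01]
avg p [ -0.14  62.54 102.56] F [ 0.05  4.31 -2.9 ] M [1.098 0.016 0.003] sd [0.19 0.51 0.37 0.05 0.03 0.02]
```

Call:
jog_arm(steps=[-0.5,0,0,0,8,-0.5,0,0,0,8,-0.5,0,0,0,8,-0.3,0,0,0,8,0,0,0,0,8])

```text
time_s: 16.3
eef_pos: [0.5913, 0.0044, 0.1825]
tool_rot: [-2.302, -2.136, -0.002]
wrist_force: [-0.9, 6.4, -2.6]
width: 0.153
finger_force: 98.8
```

```bash
python3 avg.py
```

```text
t 16.65 tcp [0.5913 0.0044 0.1825] tooly yaw -4.28 tilt [-0.      0.0017 -1.    ] w 13.1 ff 98.8
slot frame tcp mm [ -0.2  61.3 102.5] F slot [ 0.17  5.95 -3.26] M [ 1.56 -0.08 -0.02]
avg p [ -0.15  61.28 102.54] F [-0.46  6.05 -2.83] M [ 1.544  0.018 -0.012] sd [0.51 0.4  0.57 0.02 0.03 0.02]
```

Call:
jog_arm(steps=[-0.5,0,0,0,8,-0.5,0,0,0,8,-0.5,0,0,0,8,-0.5,0,0,0,8,-0.5,0,0,0,8,0,0,0,0,8])

```text
time_s: 17.45
eef_pos: [0.5912, 0.0032, 0.1825]
tool_rot: [-2.3, -2.136, -0.004]
wrist_force: [1.3, 8.7, -2.3]
width: 0.155
finger_force: 98.8
```

```bash
python3 avg.py
```

```text
t 17.8 tcp [0.5911 0.0033 0.1825] tooly yaw -4.23 tilt [ 0.      0.0034 -1.    ] w 13.0 ff 98.8
slot frame tcp mm [ -0.2  60.1 102.5] F slot [-0.91  8.22 -2.78] M [ 1.98 -0.16 -0.02]
avg p [ -0.17  60.11 102.53] F [ 0.27  7.7  -2.76] M [ 1.951e+00  1.000e-03 -2.500e-02] sd [0.52 0.71 0.29 0.03 0.03 0.03]
```

Call:
jog_arm(steps=[-0.5,0,0,0,8,-0.5,0,0,0,8,-0.5,0,0,0,8,-0.2,0,0,0,8,0,0,0,0,8])

```text
time_s: 18.48
eef_pos: [0.5911, 0.0025, 0.1825]
tool_rot: [-2.299, -2.136, -0.005]
wrist_force: [-0.1, 8.3, -2.8]
width: 0.155
finger_force: 98.8
```

```bash
python3 avg.py
python3 - <<'E'
from h import *
c=dict(np.load("last.npz"));u,v=proj(c,O+RS@np.array([0,.0,.03])).astype(int)
print(u,v);cv2.imwrite("pics/p1.png",cv2.resize(c["frame"][v-50:v+75,u-75:u+65,::-1],None,fx=4.5,fy=4.5,interpolation=cv2.INTER_CUBIC))
E
```

```text
t 18.82 tcp [0.5911 0.0026 0.1825] tooly yaw -4.2 tilt [ 0.      0.0046 -1.    ] w 13.3 ff 98.8
slot frame tcp mm [ -0.2  59.4 102.5] F slot [ 0.15  8.61 -3.4 ] M [ 2.22 -0.21 -0.04]
avg p [ -0.17  59.4  102.53] F [-0.24  8.82 -3.1 ] M [ 2.225  0.006 -0.021] sd [0.42 0.43 0.43 0.03 0.04 0.02]
295 169
```

View pics/p1.png

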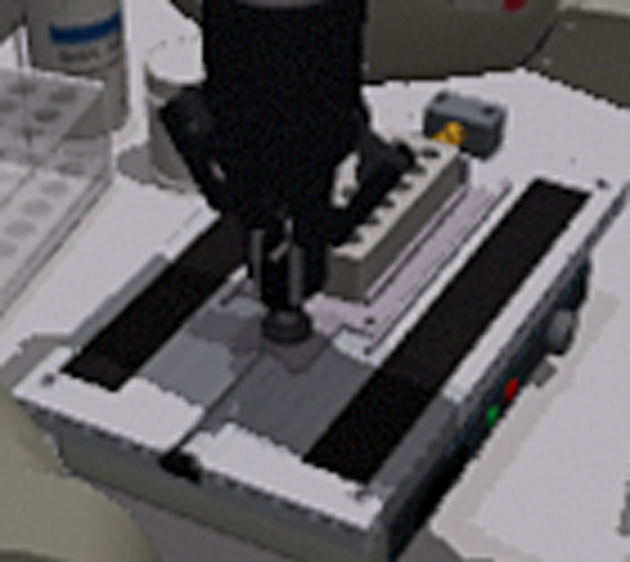

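The picture shows the collar over the fork at (287,325), with the tray pushed up near the buffer at (450,130). Next I press down.

Call:
jog_arm(steps=[0,0,1.2,0,8,0,0,1.2,0,8,0,0,1.2,0,8,0,0,1.2,0,8,0,0,1.2,0,8,0,0,0,0,8])

```text
time_s: 19.62
eef_pos: [0.5924, 0.0024, 0.1792]
tool_rot: [-2.3, -2.137, -0.009]
wrist_force: [-3.1, 8.7, 7.8]
width: 0.154
finger_force: 100.8
```

```bash
python3 avg.py
```

```text
t 19.98 tcp [0.5924 0.0024 0.1792] tooly yaw -4.21 tilt [ 0.0025  0.0055 -1.    ] w 13.4 ff 100.8
slot frame tcp mm [ 1.1 59.3 99.2] F slot [-2.15  8.4   6.38] M [ 2.17  0.49 -0.04]
avg p [ 1.09 59.34 99.14] F [-2.69  8.65  7.31] M [ 2.117  0.639 -0.013] sd [0.63 0.21 0.53 0.04 0.02 0.03]
```

Call:
jog_arm(steps=[0,-0.6,1,0,8,0,-0.6,1,0,8,0,-0.2,1,0,8,0,-0.2,1,0,8,0,0,0.5,0,8,0,0,0,0,8])

```text
time_s: 20.78
eef_pos: [0.5921, 0.0024, 0.1764]
tool_rot: [-2.301, -2.138, -0.013]
wrist_force: [-2.4, 9.4, 13.4]
width: 0.155
finger_force: 101.7
```

```bash
python3 avg.py
```

```text
t 21.12 tcp [0.5921 0.0024 0.1764] tooly yaw -4.21 tilt [ 0.0054  0.0059 -1.    ] w 12.8 ff 101.7
slot frame tcp mm [ 0.8 59.3 96.4] F slot [-3.8   8.93 13.14] M [ 2.19  0.64 -0.03]
avg p [ 0.81 59.32 96.38] F [-3.5   8.97 13.29] M [ 2.088e+00  8.240e-01 -2.000e-03] sd [0.23 0.42 0.24 0.03 0.03 0.03]
```

Call:
jog_arm(steps=[0,-0.6,0.5,0,8,0,-0.6,0.5,0,8,0,-0.3,0.4,0,8,0,0,0,0,8])

```text
time_s: 21.68
eef_pos: [0.5918, 0.0024, 0.1758]
tool_rot: [2.3, 2.137, 0.016]
wrist_force: [-2.2, 9.1, 14.1]
width: 0.157
finger_force: 101.9
```

```bash
python3 avg.py
```

```text
t 22.02 tcp [0.5918 0.0024 0.1758] tooly yaw -4.21 tilt [ 0.0085  0.0058 -0.9999] w 13.1 ff 101.9
slot frame tcp mm [ 0.5 59.3 95.8] F slot [-2.59  9.6  13.6 ] M [2.08 0.42 0.02]
avg p [ 0.51 59.31 95.8 ] F [-2.31  8.97 14.18] M [2.054 0.579 0.011] sd [0.57 0.54 0.62 0.04 0.02 0.02]
```

Call:
jog_arm(steps=[0,0,0,0.1,8,0,0,0,0.1,8,0,0,0,0.1,8,0,0,0,0,8])

```text
time_s: 22.58
eef_pos: [0.5928, 0.0023, 0.1759]
tool_rot: [2.594, 1.769, 0.019]
wrist_force: [0.3, 8.2, 12.0]
width: 0.155
finger_force: 101.6
```

```bash
python3 avg.py
```

```text
t 22.93 tcp [0.5928 0.0022 0.1759] tooly yaw -21.41 tilt [ 0.0111  0.0055 -0.9999] w 12.9 ff 101.6
slot frame tcp mm [ 1.6 59.2 95.9] F slot [-0.35  8.71 12.04] M [ 2.09 -0.09  0.02]
avg p [ 1.54 59.28 95.91] F [ 0.15  8.62 12.42] M [ 2.047  0.085 -0.01 ] sd [0.62 0.36 0.39 0.03 0.02 0.02]
```

Call:
jog_arm(steps=[0,0,0,0.13,8,0,0,0,0.13,8,0,0,0,0.13,8,0,0,0,0.13,8,0,0,0,0,8])

```text
time_s: 23.6
eef_pos: [0.5924, 0.0024, 0.1755]
tool_rot: [-2.961, -1.043, -0.017]
wrist_force: [-0.6, 9.0, 12.6]
width: 0.154
finger_force: 101.7
```

```bash
python3 avg.py
```

```text
t 23.95 tcp [0.5924 0.0023 0.1755] tooly yaw -51.18 tilt [ 0.0095  0.0058 -0.9999] w 13.2 ff 101.7
slot frame tcp mm [ 1.1 59.3 95.5] F slot [-0.36  8.67 13.34] M [ 2.02  0.02 -0.  ]
avg p [ 1.1  59.29 95.53] F [-0.75  8.63 12.64] M [2.047 0.178 0.008] sd [0.7  0.55 0.59 0.03 0.01 0.03]
```

Call:
jog_arm(steps=[0,0,0,0.13,8,0,0,0,0.13,8,0,0,0,0.13,8,0,0,0,0.13,8,0,0,0,0.13,8,0,0,0,0.1,8,0,0,0,0,8])

```text
time_s: 24.88
eef_pos: [0.5916, 0.0024, 0.175]
tool_rot: [-3.133, 0.114, -0.01]
wrist_force: [-0.6, 9.4, 12.6]
width: 0.15
finger_force: 99.3
```

```bash
python3 avg.py
```

```text
t 25.23 tcp [0.5915 0.0024 0.175 ] tooly yaw -94.13 tilt [ 0.0067  0.0064 -1.    ] w 13.1 ff 99.3
slot frame tcp mm [ 0.3 59.3 95. ] F slot [-1.37  9.81 12.56] M [ 2.1   0.23 -0.03]
avg p [ 0.28 59.27 95.  ] F [-1.36  9.27 12.62] M [ 2.065  0.418 -0.   ] sd [0.19 0.39 0.31 0.02 0.03 0.03]
```

Call:
jog_arm(steps=[0,0,-1,0,8,0,0,-1,0,8,0,0,-1,0,8,0,0,-1,0,8,0,0,0,0,8])

```text
time_s: 25.9
eef_pos: [0.5914, 0.0025, 0.1774]
tool_rot: [-3.134, 0.113, -0.011]
wrist_force: [2.2, 7.6, 3.3]
width: 0.154
finger_force: 97.5
```

```bash
python3 avg.py
```

```text
t 26.25 tcp [0.5914 0.0025 0.1774] tooly yaw -94.12 tilt [ 0.0072  0.0049 -1.    ] w 12.9 ff 97.5
slot frame tcp mm [ 0.1 59.3 97.4] F slot [1.93 8.01 3.17] M [ 2.08 -0.59 -0.03]
avg p [ 0.1  59.32 97.4 ] F [1.97 8.41 3.5 ] M [ 2.01  -0.403  0.016] sd [0.32 0.6  0.71 0.05 0.03 0.03]
```

Call:
jog_arm(steps=[0.3,0,-0.6,0,8,0.3,0,-0.6,0,8,0,0,0,0,8])

```text
time_s: 26.68
eef_pos: [0.5914, 0.0025, 0.1774]
tool_rot: [-3.135, 0.113, -0.01]
wrist_force: [4.2, 9.7, -2.1]
width: 0.153
finger_force: 96.6
```

```bash
python3 avg.py
```

```text
t 27.02 tcp [0.5914 0.0025 0.1775] tooly yaw -94.11 tilt [ 0.0063  0.0042 -1.    ] w 13.0 ff 96.6
slot frame tcp mm [ 0.2 59.4 97.5] F slot [ 3.42  8.57 -1.56] M [ 1.91 -0.94  0.02]
avg p [ 0.15 59.39 97.47] F [ 3.34  8.75 -1.73] M [ 1.963 -0.747  0.011] sd [0.48 0.6  0.35 0.03 0.03 0.02]
```

Call:
jog_arm(steps=[0.8,-0.8,0,0,8,0.7,-0.8,0,0,8,0,-0.8,0,0,8,0,0,0,0,8])

```text
time_s: 27.58
eef_pos: [0.5918, 0.0028, 0.1775]
tool_rot: [-3.137, 0.115, -0.005]
wrist_force: [1.0, 6.0, 1.8]
width: 0.15
finger_force: 97.4
```

```bash
python3 avg.py
```

```text
t 27.93 tcp [0.5918 0.0028 0.1775] tooly yaw -94.19 tilt [ 0.0033  0.0022 -1.    ] w 13.0 ff 97.4
slot frame tcp mm [ 0.5 59.7 97.5] F slot [-0.2   7.    1.94] M [ 1.33 -0.22  0.06]
avg p [ 0.49 59.68 97.44] F [0.56 6.22 1.65] M [ 1.386 -0.163  0.017] sd [0.48 0.57 0.64 0.03 0.03 0.02]
```

Call:
jog_arm(steps=[0,-0.8,0,0,8,0,-0.8,0,0,8,0,-0.8,-0.3,0,8,0,0,0,0,8])

```text
time_s: 28.48
eef_pos: [0.5917, 0.0032, 0.1774]
tool_rot: [3.139, -0.118, 0.006]
wrist_force: [2.7, 3.5, 5.3]
width: 0.15
finger_force: 97.8
```

```bash
python3 avg.py
```

```text
t 28.82 tcp [0.5917 0.0031 0.1774] tooly yaw -94.3 tilt [ 3.6e-03 -6.0e-04 -1.0e+00] w 13.0 ff 98.1
slot frame tcp mm [ 0.4 60.  97.4] F slot [2.02 3.05 5.67] M [ 0.71 -0.67  0.02]
avg p [ 0.36 60.05 97.37] F [2.64 3.44 5.4 ] M [ 0.744 -0.612  0.03 ] sd [0.58 0.71 0.43 0.04 0.05 0.02]
```

Call:
jog_arm(steps=[0.5,-0.8,-0.8,0,8,0.4,-0.8,-0.5,0,8,0,0,0,0,8])

```text
time_s: 29.25
eef_pos: [0.5915, 0.004, 0.1775]
tool_rot: [3.137, -0.118, 0.002]
wrist_force: [3.5, -0.2, 0.4]
width: 0.155
finger_force: 97.2
```

```bash
python3 avg.py
```

```text
t 29.6 tcp [0.5911 0.0045 0.1774] tooly yaw -94.31 tilt [-2.0e-04 -1.1e-03 -1.0e+00] w 12.7 ff 97.1
slot frame tcp mm [-0.3 61.3 97.4] F slot [ 3.91 -1.32 -0.11] M [-0.38 -1.    0.04]
avg p [-0.15 61.1  97.42] F [ 4.21 -0.35  0.55] M [-0.139 -1.041  0.029] sd [0.5  0.84 0.53 0.1  0.01 0.02]
```

```bash
cat > tray.py <<'E'
from h import *
from rig import read_camera
p=cv2.imread("pics/p1.png",0); ref=cv2.resize(p,(140,125),interpolation=cv2.INTER_AREA).astype(np.float32)
c=read_camera("side"); cur=np.mean([cv2.cvtColor(read_camera("side")["frame"],cv2.COLOR_RGB2GRAY) for i in range(4)],0).astype(np.float32)[119:244,220:360]
cur=cv2.resize(cv2.resize(cur,None,fx=4.5,fy=4.5,interpolation=cv2.INTER_CUBIC),(140,125),interpolation=cv2.INTER_AREA)
cv2.imwrite("pics/cur.png",cur)
y0=proj(c,O+RS@np.array([-.02,-.05,.03]));y1=proj(c,O+RS@np.array([-.02,-.06,.03]));d=(y1-y0)/10;print("px per mm to -y",d.round(3))
for n,(a,b,e,f) in dict(block=(80,105,30,66),upstand=(90,112,28,50),ctl=(96,125,40,80),buf=(92,113,18,36)).items():
    W=np.eye(2,3,dtype=np.float32);m=np.zeros(ref.shape,np.uint8);m[e:f,a:b]=1
    cc,W=cv2.findTransformECC(ref,cur,W,cv2.MOTION_TRANSLATION,(3,200,1e-5),m,1)
    print(n,round(cc,3),W[:,2].round(3),"mm to -y",round(float(W[:,2]@d/(d@d)),2))
E
python3 tray.py; python3 avg.py
```

```text
px per mm to -y [ 0.182 -0.201]
block 0.542 [-0.106  0.316] mm to -y -1.13
upstand 0.922 [-0.164  0.301] mm to -y -1.23
ctl 0.999 [-0.052  0.065] mm to -y -0.31
buf 0.99 [-0.047  0.084] mm to -y -0.35
t 30.25 tcp [0.5909 0.0049 0.1774] tooly yaw -94.29 tilt [-7.e-04 -3.e-04 -1.e+00] w 13.5 ff 97.2
slot frame tcp mm [-0.5 61.8 97.4] F slot [ 3.1  -2.2   2.26] M [-0.67 -0.63  0.08]
avg p [-0.51 61.66 97.41] F [ 3.03 -1.82  1.35] M [-0.541 -0.821  0.035] sd [0.25 0.4  0.6  0.04 0.09 0.04][ WARN:0@2.720] global loadsave.cpp:1063 imwrite_ Unsupported depth image for selected encoder is fallbacked to CV_8U.
```

Call:
jog_arm(steps=[0.8,0.8,0,0,8,0.8,0.8,0,0,8,0,0.8,0,0,8,0,0.8,0,0,8,0,0.8,0,0,8,0,0.8,0,0,8,0,0.8,0,0,8,0,0,0,0,8])

```text
time_s: 31.3
eef_pos: [0.5914, 0.004, 0.1773]
tool_rot: [-3.132, 0.113, 0.008]
wrist_force: [-1.6, 4.9, 7.0]
width: 0.155
finger_force: 97.9
```

```bash
python3 avg.py
```

```text
t 31.65 tcp [0.5914 0.0041 0.1773] tooly yaw -94.13 tilt [-0.0046  0.0073 -1.    ] w 13.0 ff 97.9
slot frame tcp mm [-0.  60.9 97.3] F slot [-1.88  2.65  5.59] M [ 0.82  0.28 -0.01]
avg p [-2.000e-02  6.091e+01  9.731e+01] F [-1.79  4.1   6.69] M [ 0.872  0.353 -0.012] sd [0.28 0.67 0.5  0.03 0.03 0.02]
```

Call:
jog_arm(steps=[-0.4,0.8,0,0,8,-0.3,0.8,0,0,8,0,0.8,0,0,8,0,0.8,0,0,8,0,0.8,0,0,8,0,0,0,0,8])

```text
time_s: 32.45
eef_pos: [0.5912, 0.0035, 0.1773]
tool_rot: [-3.128, 0.11, 0.006]
wrist_force: [-1.3, 8.0, 5.7]
width: 0.151
finger_force: 97.9
```

```bash
python3 avg.py; python3 tray.py 2>/dev/null
```

```text
t 32.8 tcp [0.5912 0.0035 0.1773] tooly yaw -94.01 tilt [-0.0034  0.0117 -0.9999] w 13.3 ff 97.9
slot frame tcp mm [-0.1 60.3 97.3] F slot [-0.71  8.5   6.46] M [ 1.82  0.03 -0.03]
avg p [-0.14 60.33 97.33] F [-0.94  8.27  6.  ] M [ 1.856  0.164 -0.01 ] sd [0.43 0.41 0.48 0.03 0.03 0.02]
px per mm to -y [ 0.182 -0.201]
block 0.54 [-0.145  0.415] mm to -y -1.49
upstand 0.919 [-0.197  0.347] mm to -y -1.44
ctl 0.999 [-0.14   0.164] mm to -y -0.79
buf 0.989 [-0.053  0.069] mm to -y -0.32
```

Call:
jog_arm(steps=[0,0.8,0,0,8,0,0.8,0,0,8,0,0.8,0,0,8,0,0.6,0,0,8,0,0.6,0,0,8,0,0,0,0,8])

```text
time_s: 33.85
eef_pos: [0.5912, 0.0029, 0.1773]
tool_rot: [-3.124, 0.106, 0.007]
wrist_force: [-0.1, 11.3, 6.9]
width: 0.15
finger_force: 98.2
```

```bash
python3 avg.py; python3 tray.py 2>/dev/null
```

```text
t 34.2 tcp [0.5912 0.0029 0.1773] tooly yaw -93.9 tilt [-0.0037  0.0159 -0.9999] w 13.1 ff 98.2
slot frame tcp mm [-0.1 59.8 97.3] F slot [-1.39 11.23  7.25] M [ 2.81 -0.01 -0.04]
avg p [-5.000e-02  5.976e+01  9.732e+01] F [-1.07 11.39  6.35] M [ 2.777  0.216 -0.044] sd [0.39 0.15 0.71 0.03 0.03 0.04]
px per mm to -y [ 0.182 -0.201]
block 0.539 [-0.14   0.415] mm to -y -1.48
upstand 0.919 [-0.205  0.339] mm to -y -1.43
ctl 0.997 [-0.209  0.249] mm to -y -1.2
buf 0.989 [-0.06   0.067] mm to -y -0.33
```

Call:
jog_arm(steps=[0,0.8,0,0,8,0,0.8,0,0,8,0,0.8,0,0,8,0,0,0,0,8])

```text
time_s: 35.0
eef_pos: [0.5913, 0.0025, 0.1773]
tool_rot: [-3.121, 0.104, 0.007]
wrist_force: [-1.3, 15.2, 7.0]
width: 0.153
finger_force: 98.3
```

```bash
python3 avg.py; python3 tray.py 2>/dev/null
```

```text
t 35.35 tcp [0.5913 0.0025 0.1773] tooly yaw -93.83 tilt [-0.0039  0.0188 -0.9998] w 13.2 ff 98.3
slot frame tcp mm [-0.  59.4 97.3] F slot [-1.69 14.64  7.02] M [ 3.38  0.   -0.12]
avg p [ 0.   59.36 97.31] F [-1.29 14.36  6.69] M [ 3.357  0.259 -0.047] sd [0.71 0.58 0.39 0.03 0.03 0.04]
px per mm to -y [ 0.182 -0.201]
block 0.539 [-0.129  0.386] mm to -y -1.37
upstand 0.919 [-0.202  0.348] mm to -y -1.45
ctl 0.998 [-0.177  0.234] mm to -y -1.08
buf 0.989 [-0.059  0.081] mm to -y -0.37
```

Call:
jog_arm(steps=[0,-0.8,0.8,0,8,0,-0.8,0.8,0,8,0,-0.8,0.8,0,8,0,-0.6,0.8,0,8,0,0,0.6,0,8,0,0,0,0,8])

```text
time_s: 36.4
eef_pos: [0.5914, 0.0029, 0.1751]
tool_rot: [-3.123, 0.107, 0.007]
wrist_force: [-2.1, 11.7, 14.5]
width: 0.15
finger_force: 100.0
```

```bash
python3 avg.py
```

```text
Traceback (most recent call last):
  File "avg.py", line 5, in <module>
    s=manip.get_state(); L.append(np.r_[RS.T@(np.array(s["eef_pos"])-O)*1000,RS.T@np.array(s["wrist_force"]),RS.T@np.array(s["moment"])]); c=read_camera("side")
                                                                                                                                             ~~~~~~~~~~~^^^^^^^^
ValueError: 200 camera calls are used up
```

Call:
jog_arm(steps=[0,0,0,-0.17,8,0,0,0,-0.17,8,0,0,0,-0.17,8,0,0,0,-0.17,8,0,0,0,0,8])

```text
time_s: 37.12
eef_pos: [0.5911, 0.0027, 0.1749]
tool_rot: [-2.98, -0.942, -0.002]
wrist_force: [-2.8, 10.6, 12.0]
width: 0.153
finger_force: 99.4
```

Call:
jog_arm(steps=[0,0,0,-0.17,8,0,0,0,-0.17,8,0,0,0,-0.17,8,0,0,0,-0.17,8,0,0,0,-0.17,8,0,0,0,-0.034,8,0,0,0,0,8])

```text
time_s: 38.0
eef_pos: [0.5907, 0.003, 0.1751]
tool_rot: [-2.294, -2.127, -0.011]
wrist_force: [-2.6, 11.8, 12.7]
width: 0.153
finger_force: 99.2
```

```bash
cat > st.py <<'E'
from h import *
from rig import manip
s=manip.get_state();go(s,O+RS@np.array([0,.06,.1026]),-4.32);p=RS.T@(np.array(s["eef_pos"])-O)*1000;R=RS.T@Ro.from_rotvec(s["tool_rot"]).as_matrix()
print("tip(shank at fork)",(p+R[:,2]*100).round(2),"M slot",(RS.T@np.array(s["moment"])).round(3))
E
python3 st.py
```

```text
t 38.0 tcp [0.5907 0.003  0.1751] tooly yaw -4.31 tilt [-0.0038  0.0145 -0.9999] w 13.1 ff 99.2
slot frame tcp mm [-0.6 59.8 95.1] F slot [-3.5  11.57 12.67] M [2.65 0.69 0.01]
shift [ 0.3  0.6 -7.5] in slot dir x,y per mm: [-0.     1.    -0.005] [1.    0.    0.014]
spin 0.0002
tip(shank at fork) [-1.09 61.22 -4.93] M slot [2.586 0.886 0.007]
```

Call:
jog_arm(steps=[0,0.5,-1,0,8,0,0.3,-1,0,8,0,0,-1,0,8,0,0,-1,0,8,0,0,0,0,8])

```text
time_s: 38.62
eef_pos: [0.5911, 0.0026, 0.1774]
tool_rot: [-2.295, -2.128, -0.009]
wrist_force: [-0.7, 10.2, 4.2]
width: 0.154
finger_force: 97.7
```

```bash
python3 st.py
```

```text
t 38.62 tcp [0.5911 0.0026 0.1774] tooly yaw -4.33 tilt [-0.0042  0.013  -0.9999] w 13.1 ff 97.7
slot frame tcp mm [-0.2 59.5 97.4] F slot [-1.44 10.13  4.17] M [ 2.54  0.01 -0.02]
shift [ 0.6  0.2 -5.2] in slot dir x,y per mm: [ 0.     1.    -0.005] [ 1.    -0.     0.013]
spin -0.0001
tip(shank at fork) [-0.72 60.76 -2.6 ] M slot [ 2.536  0.203 -0.023]
```

Call:
jog_arm(steps=[0,0.5,-0.8,0,8,0,0.3,-0.7,0,8,0,0,0,0,8])

```text
time_s: 39.0
eef_pos: [0.5912, 0.0026, 0.1776]
tool_rot: [-2.294, -2.127, -0.007]
wrist_force: [1.6, 10.6, -0.7]
width: 0.146
finger_force: 96.8
```

```bash
python3 st.py
```

```text
t 39.0 tcp [0.5912 0.0026 0.1776] tooly yaw -4.32 tilt [-0.0057  0.0125 -0.9999] w 12.5 ff 96.8
slot frame tcp mm [-0.1 59.5 97.6] F slot [ 0.77 10.7  -0.68] M [ 2.53 -0.25 -0.13]
shift [ 0.6  0.1 -5. ] in slot dir x,y per mm: [ 0.     1.    -0.007] [1.    0.    0.012]
spin 0.0001
tip(shank at fork) [-0.76 60.71 -2.41] M slot [ 2.544 -0.058 -0.13 ]
```

Call:
jog_arm(steps=[0,0.5,0.8,0,8,0,0.6,0.4,0,8,0,0.4,0,0,8,0,0,-0.7,0,8,0,0,-0.8,0,8,0,0,0,0,8])

```text
time_s: 39.75
eef_pos: [0.5915, 0.0027, 0.1775]
tool_rot: [-2.292, -2.126, -0.004]
wrist_force: [-2.0, 11.2, 0.2]
width: 0.153
finger_force: 97.0
```

```bash
python3 st.py
```

```text
t 39.75 tcp [0.5915 0.0027 0.1775] tooly yaw -4.32 tilt [-0.0088  0.013  -0.9999] w 13.0 ff 97.0
slot frame tcp mm [ 0.3 59.5 97.5] F slot [-2.8  10.98  0.2 ] M [ 2.51  0.26 -0.08]
shift [ 0.5 -0.3 -5. ] in slot dir x,y per mm: [ 0.    1.   -0.01] [1.    0.    0.012]
spin 0.0
tip(shank at fork) [-0.71 60.78 -2.45] M slot [ 2.481  0.449 -0.079]
```

Call:
jog_arm(steps=[0,0,1.2,0,8,0,0,1.2,0,8,0,0,1.2,0,8,0,0,0.4,0.06,8,0,0,0,-0.06,8,0,0,0,0,8])

```text
time_s: 40.5
eef_pos: [0.5925, 0.0025, 0.1763]
tool_rot: [-2.292, -2.126, -0.007]
wrist_force: [-5.2, 11.1, 12.8]
width: 0.152
finger_force: 99.4
```

```bash
python3 st.py
```

```text
t 40.5 tcp [0.5925 0.0025 0.1763] tooly yaw -4.31 tilt [-0.0073  0.0142 -0.9999] w 13.0 ff 99.4
slot frame tcp mm [ 1.2 59.5 96.3] F slot [-6.05 10.69 12.84] M [ 2.52  1.14 -0.  ]
shift [ 0.6 -1.3 -6.3] in slot dir x,y per mm: [-0.     1.    -0.008] [1.    0.    0.014]
spin 0.0002
tip(shank at fork) [ 0.38 60.83 -3.68] M slot [ 2.428  1.331 -0.004]
```

Call:
jog_arm(steps=[0,-0.8,0,0,8,0,-0.7,-0.8,0,8,0,0,-1,0,8,0,0,-1,0,8,0,0,-1,0,8,0,0,0,0,8])

```text
time_s: 41.25
eef_pos: [0.5922, 0.0023, 0.179]
tool_rot: [-2.295, -2.128, -0.009]
wrist_force: [-0.2, 10.2, 3.8]
width: 0.148
finger_force: 97.5
```

```bash
python3 st.py
```

```text
t 41.25 tcp [0.5922 0.0023 0.179 ] tooly yaw -4.32 tilt [-0.0035  0.0126 -0.9999] w 12.6 ff 97.5
slot frame tcp mm [ 0.9 59.3 99. ] F slot [-0.95 10.15  3.85] M [ 2.45 -0.04 -0.03]
shift [ 0.8 -0.9 -3.6] in slot dir x,y per mm: [ 0.     1.    -0.004] [ 1.    -0.     0.012]
spin -0.0
tip(shank at fork) [ 0.45 60.51 -0.98] M slot [ 2.444  0.144 -0.029]
```

Call:
jog_arm(steps=[0,-0.2,-1,0,8,0,-0.2,-1,0,8,0,0,-1,0,8,0,0,-1,0,8,0,0,-0.6,0,8,0,0,0,0,8])

```text
time_s: 42.0
eef_pos: [0.5915, 0.0017, 0.1821]
tool_rot: [-2.297, -2.129, -0.008]
wrist_force: [3.4, 8.9, -3.7]
width: 0.152
finger_force: 96.2
```

```bash
python3 st.py
```

```text
t 42.0 tcp [0.5915 0.0017 0.1821] tooly yaw -4.35 tilt [-0.0034  0.0109 -0.9999] w 13.0 ff 96.2
slot frame tcp mm [  0.3  58.6 102.1] F slot [ 2.76  9.11 -3.67] M [ 2.23 -0.7  -0.01]
shift [ 1.4 -0.3 -0.4] in slot dir x,y per mm: [ 0.     1.    -0.004] [ 1.    -0.     0.011]
spin -0.0004
tip(shank at fork) [-0.1  59.65  2.14] M slot [ 2.274 -0.528 -0.013]
```

Call:
jog_arm(steps=[-0.5,0,0,0,8,-0.4,0,1,0,8,0,0,1.2,0,8,0,0,1.2,0,8,0,0,1.2,0,8,0,0,1.2,0,8,0,0,0,0,8])

```text
time_s: 42.88
eef_pos: [0.5916, 0.0012, 0.1788]
tool_rot: [-2.295, -2.127, -0.009]
wrist_force: [-3.1, 9.1, 8.1]
width: 0.152
finger_force: 98.7
```

```bash
python3 st.py
```

```text
t 42.88 tcp [0.5916 0.0012 0.1788] tooly yaw -4.34 tilt [-0.004   0.0129 -0.9999] w 12.9 ff 98.7
slot frame tcp mm [ 0.5 58.1 98.8] F slot [-3.82  8.84  8.13] M [ 2.47  0.45 -0.03]
shift [ 2.  -0.5 -3.8] in slot dir x,y per mm: [ 0.     1.    -0.005] [ 1.    -0.     0.013]
spin -0.0004
tip(shank at fork) [-4.000e-02  5.935e+01 -1.230e+00] M slot [ 2.431  0.632 -0.03 ]
```

Call:
jog_arm(steps=[0,-0.4,1.2,0,8,0,-0.4,1.2,0,8,0,-0.4,1.2,0,8,0,-0.2,1.2,0,8,0,0,1,0,8,0,0,0,0,8])

```text
time_s: 43.62
eef_pos: [0.5914, 0.0013, 0.1747]
tool_rot: [-2.296, -2.128, -0.012]
wrist_force: [-2.8, 9.7, 14.3]
width: 0.153
finger_force: 99.8
```

```bash
python3 st.py
```

```text
t 43.62 tcp [0.5914 0.0013 0.1747] tooly yaw -4.34 tilt [-0.0017  0.0135 -0.9999] w 13.1 ff 99.8
slot frame tcp mm [ 0.2 58.1 94.7] F slot [-3.55  9.43 14.35] M [ 2.38  0.68 -0.01]
shift [ 2.  -0.2 -7.9] in slot dir x,y per mm: [ 0.     1.    -0.003] [ 1.    -0.     0.013]
spin -0.0004
tip(shank at fork) [-0.09 59.48 -5.27] M slot [ 2.317  0.86  -0.011]
```

Call:
jog_arm(steps=[0,0,0,0.15,8,0,0,0,0.15,8,0,0,0,0.15,8,0,0,0,0.15,8,0,0,0,0.15,8,0,0,0,0,8])

```text
time_s: 44.38
eef_pos: [0.5927, 0.0011, 0.1747]
tool_rot: [-2.916, -1.138, -0.009]
wrist_force: [-0.8, 9.1, 13.4]
width: 0.154
finger_force: 99.5
```

Call:
jog_arm(steps=[0,0,0,0.15,8,0,0,0,0.15,8,0,0,0,0.15,8,0,0,0,0.15,8,0,0,0,0.15,8,0,0,0,0.07,8,0,0,0,0,8])

```text
time_s: 45.25
eef_pos: [0.5923, 0.0011, 0.1742]
tool_rot: [-3.125, 0.117, 0.002]
wrist_force: [-1.9, 10.5, 14.3]
width: 0.155
finger_force: 99.7
```

```bash
python3 st.py
```

```text
t 45.25 tcp [0.5923 0.0011 0.1742] tooly yaw -94.3 tilt [-9.000e-04  1.440e-02 -9.999e-01] w 13.2 ff 99.7
slot frame tcp mm [ 1.1 58.  94.2] F slot [-2.69 10.32 14.28] M [ 2.45  0.38 -0.  ]
shift [-1.2 -2.1 -8.3] in slot dir x,y per mm: [ 1.     0.    -0.002] [ 0.    -1.     0.014]
spin -1.5704
tip(shank at fork) [ 0.94 59.48 -5.76] M slot [ 2.413e+00  5.600e-01 -2.000e-03]
```

Call:
jog_arm(steps=[0,0,-1.1,0,8,0,0,-1.1,0,8,0,0,-1.1,0,8,0,0,-1.1,0,8,0,0,-0.6,0,8,0,0,0,0,8])

```text
time_s: 46.0
eef_pos: [0.5921, 0.0011, 0.1773]
tool_rot: [-3.126, 0.117, 0.001]
wrist_force: [2.7, 9.6, 3.4]
width: 0.151
finger_force: 97.6
```

```bash
python3 st.py
```

```text
t 46.0 tcp [0.5921 0.0011 0.1773] tooly yaw -94.27 tilt [-1.000e-04  1.300e-02 -9.999e-01] w 12.9 ff 97.6
slot frame tcp mm [ 0.9 58.1 97.3] F slot [1.93 9.73 3.41] M [ 2.26 -0.54  0.03]
shift [-0.9 -2.  -5.2] in slot dir x,y per mm: [ 1.     0.001 -0.001] [ 0.001 -1.     0.013]
spin -1.57
tip(shank at fork) [ 0.83 59.36 -2.66] M slot [ 2.291 -0.37   0.029]
```

Call:
jog_arm(steps=[0.5,-0.8,-0.6,0,8,0.5,-0.8,-0.6,0,8,0.2,-0.8,-0.5,0,8,0,-0.8,-0.3,0,8,0,0,0,0,8])

```text
time_s: 46.62
eef_pos: [0.5922, 0.0017, 0.1775]
tool_rot: [-3.131, 0.119, 0.004]
wrist_force: [3.9, 6.4, -4.2]
width: 0.155
finger_force: 96.5
```

```bash
python3 st.py
```

```text
t 46.62 tcp [0.5922 0.0017 0.1775] tooly yaw -94.35 tilt [-0.002   0.0082 -1.    ] w 13.2 ff 96.5
slot frame tcp mm [ 1.  58.7 97.5] F slot [ 3.38  6.67 -4.16] M [ 1.38 -1.    0.01]
shift [-1.  -1.4 -5.1] in slot dir x,y per mm: [ 1.    -0.001 -0.003] [-0.001 -1.     0.008]
spin -1.5714
tip(shank at fork) [ 0.73 59.48 -2.51] M slot [ 1.45  -0.893  0.008]
```

Call:
jog_arm(steps=[0.7,0,0.4,0,8,0.7,-0.5,0.3,0,8,0.4,-0.6,0,0,8,0,0,0,0,8])

```text
time_s: 47.12
eef_pos: [0.5927, 0.0017, 0.1774]
tool_rot: [-3.131, 0.121, 0.01]
wrist_force: [-0.5, 5.3, 2.5]
width: 0.155
finger_force: 97.7
```

```bash
python3 st.py
```

```text
t 47.12 tcp [0.5927 0.0017 0.1774] tooly yaw -94.41 tilt [-0.006   0.0086 -0.9999] w 13.2 ff 97.7
slot frame tcp mm [ 1.5 58.7 97.4] F slot [-0.93  5.27  2.46] M [1.28 0.15 0.05]
shift [-1.6 -1.4 -5.2] in slot dir x,y per mm: [ 1.    -0.002 -0.007] [-0.002 -1.     0.008]
spin -1.5724
tip(shank at fork) [ 0.86 59.47 -2.6 ] M slot [1.26  0.244 0.051]
```

Call:
jog_arm(steps=[0,-0.6,-0.4,0,8,0,-0.6,-0.4,0,8,0,0,0,0,8])

```text
time_s: 47.5
eef_pos: [0.5926, 0.0019, 0.1775]
tool_rot: [-3.133, 0.121, 0.009]
wrist_force: [-0.1, 5.5, -2.4]
width: 0.15
finger_force: 96.6
```

```bash
python3 st.py
```

```text
t 47.5 tcp [0.5926 0.0019 0.1775] tooly yaw -94.44 tilt [-0.0056  0.0064 -1.    ] w 12.8 ff 96.6
slot frame tcp mm [ 1.4 58.9 97.5] F slot [-0.51  5.46 -2.37] M [ 1.37 -0.21  0.03]
shift [-1.5 -1.2 -5.1] in slot dir x,y per mm: [ 1.    -0.002 -0.006] [-0.002 -1.     0.006]
spin -1.5729
tip(shank at fork) [ 0.81 59.45 -2.52] M slot [ 1.386 -0.11   0.028]
```

Call:
jog_arm(steps=[0,-0.7,0,0,8,0,-0.7,0,0,8,0,-0.6,-0.3,0,8,0,0,0,0,8])

```text
time_s: 48.0
eef_pos: [0.5927, 0.0022, 0.1775]
tool_rot: [-3.136, 0.123, 0.009]
wrist_force: [0.8, 5.5, -6.1]
width: 0.152
finger_force: 96.0
```

```bash
python3 st.py
```

```text
t 48.0 tcp [0.5927 0.0022 0.1775] tooly yaw -94.5 tilt [-0.0053  0.0037 -1.    ] w 13.0 ff 96.0
slot frame tcp mm [ 1.4 59.1 97.5] F slot [ 0.38  5.57 -6.06] M [ 1.24 -0.17  0.04]
shift [-1.4 -0.9 -5. ] in slot dir x,y per mm: [ 1.    -0.003 -0.006] [-0.003 -1.     0.003]
spin -1.574
tip(shank at fork) [ 0.85 59.47 -2.46] M slot [ 1.249 -0.076  0.036]
```

Call:
jog_arm(steps=[0,0,0.6,0,8,0,0,0.6,0,8,0,0,0,0,8])

```text
time_s: 48.38
eef_pos: [0.5927, 0.0021, 0.1775]
tool_rot: [-3.135, 0.124, 0.009]
wrist_force: [-2.0, 6.1, 0.1]
width: 0.151
finger_force: 97.0
```

```bash
python3 st.py
```

```text
t 48.38 tcp [0.5927 0.0021 0.1775] tooly yaw -94.52 tilt [-0.0058  0.0048 -1.    ] w 12.9 ff 97.0
slot frame tcp mm [ 1.5 59.1 97.5] F slot [-2.42  5.98  0.1 ] M [1.37 0.43 0.02]
shift [-1.5 -1.  -5.1] in slot dir x,y per mm: [ 1.    -0.003 -0.006] [-0.003 -1.     0.004]
spin -1.5743
tip(shank at fork) [ 0.89 59.49 -2.54] M slot [1.329 0.532 0.024]
```

Call:
jog_arm(steps=[-0.5,-0.8,0,0,8,-0.3,-0.8,0,0,8,0,-0.8,0,0,8,0,0,0,0,8])

```text
time_s: 48.88
eef_pos: [0.5926, 0.0024, 0.1775]
tool_rot: [-3.138, 0.126, 0.006]
wrist_force: [-2.6, 5.9, -3.4]
width: 0.155
finger_force: 96.6
```

```bash
python3 st.py
```

```text
t 48.88 tcp [0.5926 0.0024 0.1775] tooly yaw -94.6 tilt [-0.0037  0.0014 -1.    ] w 13.3 ff 96.6
slot frame tcp mm [ 1.3 59.4 97.5] F slot [-3.03  5.67 -3.4 ] M [1.17 0.35 0.02]
shift [-1.3 -0.6 -5.1] in slot dir x,y per mm: [ 1.    -0.005 -0.004] [-0.005 -1.     0.001]
spin -1.5756
tip(shank at fork) [ 0.92 59.51 -2.48] M slot [1.143 0.435 0.022]
```

Call:
jog_arm(steps=[-0.4,-0.8,0.3,0,8,-0.4,-0.8,0.3,0,8,0,-0.8,0,0,8,0,0,0,0,8])

```text
time_s: 49.38
eef_pos: [0.5924, 0.0028, 0.1775]
tool_rot: [3.138, -0.128, -0.003]
wrist_force: [-3.4, 2.2, -2.2]
width: 0.153
finger_force: 96.5
```

```bash
python3 st.py
```

```text
t 49.38 tcp [0.5924 0.0028 0.1775] tooly yaw -94.67 tilt [-0.0019 -0.0013 -1.    ] w 13.1 ff 96.5
slot frame tcp mm [ 1.1 59.8 97.5] F slot [-3.55  1.89 -2.17] M [0.38 0.76 0.03]
shift [-1.2 -0.2 -5.1] in slot dir x,y per mm: [ 1.    -0.006 -0.002] [-0.006 -1.    -0.001]
spin -1.5769
tip(shank at fork) [ 0.96 59.61 -2.5 ] M slot [0.319 0.782 0.027]
```

Call:
jog_arm(steps=[-0.6,0,0,0,8,-0.6,0,0,0,8,0,0,0,0,30,0,0,0,0,40,0,0,0,0,40,0,0,0,0,40])

```text
time_s: 50.12
eef_pos: [0.5925, 0.0038, 0.1782]
tool_rot: [3.139, -0.127, 0.002]
wrist_force: [-0.5, 0.6, 1.1]
width: 0.468
finger_force: 0.0
```

```bash
python3 st.py
```

```text
t 50.12 tcp [0.5925 0.0038 0.1782] tooly yaw -94.63 tilt [ 1.1e-03 -2.0e-04 -1.0e+00] w 40.0 ff 0.0
slot frame tcp mm [ 1.2 60.7 98.2] F slot [-0.54  0.59  1.1 ] M [ 0.02  0.   -0.  ]
shift [-1.2  0.7 -4.4] in slot dir x,y per mm: [ 1.    -0.005  0.001] [-0.005 -1.    -0.   ]
spin -1.5762
tip(shank at fork) [ 1.28 60.7  -1.78] M slot [ 0.019  0.005 -0.001]
```

Call:
jog_arm(steps=[0,0,-5,0,40,0,0,-15,0,40,0,0,-30,0,40,0,0,-40,0,40,0,0,-40,0,40,0,0,-20,0,40,0,0,0,0,40,0,0,0,0,40])

```text
time_s: 51.12
eef_pos: [0.5912, 0.0044, 0.3263]
tool_rot: [3.139, -0.126, -0.004]
wrist_force: [0.3, 0.6, -0.8]
width: 0.47
finger_force: 0.0
```

```bash
python3 -c "
from rig import manip,job
s=manip.get_state();print(s['eef_pos'],s['wrist_force'],s['time_s']);print(job.hand_in())"
```

```text
[0.59120379 0.00437018 0.32633331] [ 0.27941842  0.58202195 -0.77851851] 51.125
the job is handed in; nothing more can be done
None
```

I handed the job in at 51 s. The stud was turned across the slot under the lips, the tray was against the buffer at an estimated 8 N, and the gripper was clear. After the release I could not check the buffer force or the final seating, because the camera calls had run out. The first clamping slipped about 1 mm, so I unlocked the stud and clamped it again.

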